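# Check the samples and bolt them into the cooler

## Task

Lift the bolt's handle out of its notch, draw the bolt and slide the cooler's hatch fully open, then stand every sample pot that is on the bench upright on the floor of the cold well. Once all are in, take the probe and dip its tip well down into each pot in turn, for a moment, from the palest to the darkest (yellow, orange, red, black; two or three of them are there), and stand the probe back in its stand. Finally slide the hatch fully shut, push the bolt fully home and lay its handle down in the notch, leaving everything else on the bench where it is.

Things in the scene. Friction and masses are not known exactly. Their poses are not given: they have to be found in the camera images.
- well (a point): centre of the floor of the cold well of the sample cooler (white, 95 mm tall, fixed; from the well's centre it reaches 95 mm to -x, 265 to +x, 117 to -y, 235 to +y). The floor is 35 mm above the bench; the well is 150 mm along x by 210 mm along y. Its x points away from the robot (the way the hatch opens), y left towards the bolt, z up; it may be turned some degrees. Covered by the hatch
- hatch (a joint): sliding blue hatch, a 6 mm plate 172 x 236 mm on the cooler's top over the well: 0 shut, 0.155 fully open (m), moving along +x of the well. About 2 N of friction; stays where left; 3 mm of play while bolted. The bolt's keeper on its left edge stands 41 mm above the cooler's top. A pot in the well stands 10 mm below it
- hatch_knob (a point): centre of the black knob on the middle of the hatch: 24 mm diameter, its head 16 mm tall centred 4 mm above this point, on a neck; top 36 mm above the cooler's top, hatch plate's upper face 18 mm below this point. With the hatch shut it is right above the well's centre
- bolt (a joint): brass rod of the barrel bolt, 10 mm diameter, along y of the well, at its x = 0, 28 mm above the cooler's top, left of the hatch: 0 fully shot (end in the hatch's keeper), 0.04 fully drawn (m), moving along +y, away from the hatch; handle 165 mm left of the well's centre when shot. About 1 N of friction. Shot, it locks the hatch; from 0.03 on it is clear. Can be shot again only with the hatch shut
- bolt_handle (a joint): handle of the bolt, turning about the rod's axis: 0 lying level towards the robot, down in its notch, 1.57 standing straight up (rad), 1.6 at most. Below about 0.9 the notch stops the rod from sliding (it has 3 mm of play either way); the handle stays where it is left
- bolt_knob (a point): centre of the red ball, 18 mm diameter, at the end of the bolt's handle, 55 mm from the rod's axis; the handle's stem is 8 mm thick. At joint value 0 it lies 28 mm above the cooler's top, at -x of the rod by 55 mm; upright it stands 55 mm above the rod's axis. The two notch posts reach from 14 to 26 mm in front of the axis, 13 mm above it
- stand_top (a point): centre of the top face of the probe's stand, a grey block 70 x 70 x 78 mm (fixed, heavy) with an upright through hole 21 mm wide; the face is 78 mm above the bench
- probe_grip (a point): middle of the green handle (24 mm diameter, 60 mm long) of the test probe, which stands upright in the stand: 136 mm long over all, white collar of 34 mm diameter right below the handle, then a straight steel stem 8 mm thick. The collar's underside is 36 mm below this point and rests on the stand's top. z points from tip to handle; 60 g
- probe_tip (a point): lower end of the probe's stem, 106 mm below probe_grip and 70 mm below the collar's underside
- yellow_mid (a point): open plastic sample pot, pale yellow all over, cylinder 40 mm outside diameter, 34 mm inside, 50 mm tall, inner floor 6 mm up, about 60 g; the point is at its centre, half-way up. z is up through its open mouth. Absent in some runs
- orange_mid (a point): open plastic sample pot, orange all over, cylinder 40 mm outside diameter, 34 mm inside, 50 mm tall, inner floor 6 mm up, about 60 g; the point is at its centre, half-way up. z is up through its open mouth. Absent in some runs
- red_mid (a point): open plastic sample pot, red all over, cylinder 40 mm outside diameter, 34 mm inside, 50 mm tall, inner floor 6 mm up, about 60 g; the point is at its centre, half-way up. z is up through its open mouth. Absent in some runs
- black_mid (a point): open plastic sample pot, black all over, cylinder 40 mm outside diameter, 34 mm inside, 50 mm tall, inner floor 6 mm up, about 60 g; the point is at its centre, half-way up. z is up through its open mouth. Absent in some runs
- amber: bystander: small amber bottle, 110 mm tall, 52 mm diameter, behind and right of the probe's stand (origin at its underside)
- pen: bystander: blue marker pen, 12 mm thick, 130 mm long, lying across in front of the robot
- jar: bystander: clear jar with a red lid, 60 mm tall, 60 mm diameter, at the right
Things that resemble listed ones, but are neither listed nor needed, are in the scene too. What is shaped like the part that bears stand_top but purple is not meant.

How it is judged:
By the outcome, as a careful person would: the job done as asked, in the order asked, and still so for the second after the job is handed in, with the robot touching nothing.
Of pot_yellow, pot_orange, pot_red, pot_black only 2 to 3 are there at a start; the rules pass over those that are not, and their reading is None.
At some moment in a run one of pot_yellow, pot_orange, pot_red, pot_black may be knocked a few centimetres aside while the robot is not near it.
It also fails if it takes over 210 s, if anything falls off the work surface, if the arm or the gripper's body presses on something with over 40 N, if the wrist force passes 120 N, or if a joint passes its speed limit or range.

## Robot

A 7-joint arm with a two-finger parallel gripper is mounted at the origin on the work surface. World frame = base frame: x ahead of the robot, y to its left, z up, the work surface at z = 0. Lengths are in m, angles in rad, forces in N, time in s.
With the tool pointing down it reaches from about 0.425 to 0.95 m from the base axis. Payload 4.7 kg.
Tool frame: the origin (TCP) lies at the very end of the fingers, on their centre line; the grasp point (between the pads) lies 19 mm behind it (bot.hold_point_z is the distance from the TCP to the grasp point, in m); z points along the fingers, y is the line along which they close (so a half turn about z gives the same grasp; the last joint's range is limited). The gripper opens to 87 mm and grips with 3 to 60 N. Pads are 19 mm wide; open, the fingers measure 117 mm over their backs; the gripper's body (75 mm by 190 mm) begins 51 mm behind the grasp point.
Start: joints at [-1.268, 0.469, -0.049, 1.532, 0.024, 1.141, -0.082], TCP at [0.22, 0.638, 0.223] pointing down, gripper open.
Joint ranges: [-2.59, 2.59], [-0.33, 1.99], [-1.39, 1.29], [0.1, 2.45], [-1.04, 4.18], [0.21, 1.99], [-2.66, 2.66]. Speed limits (rad/s): [2.57, 2.57, 3.14, 3.14, 3.14, 3.14, 3.14].

## Interface

Orientations are given as a rotation vector (axis times angle).
In Python, from cell import sensors, cams, bot, models gives the robot as it stands.
- The arm moves only by the tool move_arm, never from a script. Its argument "rows" is a list of rows, each an object with "twist": the turn, a rotation vector about the world's x, y, z each as a share of 90 degrees, from -1 to 1, a list of three; "xyz": the shift along the world's x, y, z each as a share of 200 mm, from -1 to 1, a list of three; "gripper": the opening, from -1 (shut) to 1 (fully open). A call has 1 to 10 rows; each row is the pose to reach, as a shift and turn from the pose commanded when the call began; what a row does not reach only later rows make up. A row lasts 1/10 s, in which the tool goes at most 50 mm and 8.59 degrees, less where a joint would pass 70% of its speed; a pose out of reach is approached as far as the arm can. A call with a number of a shift or a turn outside -1 to 1 is refused whole. A call with a gripper value outside its range is refused whole. The fingers move at their own pace and stop on an object; the grip force is fixed at half the most. Time passes only in rows, so rows that repeat a pose let the fingers close. It gives the time, the measured TCP pose, the force, the opening and the grip force at its end, in the units of the state.
- sensors.observe(): the state, without advancing time (a new reading comes with each control period).
- cams.capture(name): name is "side" or "top" or "wrist"; returns the picture (480x640x3 uint8, blue, green, red); there is no depth.
- cams.camera_info(name): a dict with "intrinsics" (3x3 intrinsics, pixels), "position" and "rotation" of the camera in the world; the wrist camera has in their place "hand_eye" (4x4, takes a point from camera to tool coordinates, whose origin is the TCP and whose axes are the flange's). Camera axes: x right, y down, z forward; pixel columns grow to the right and rows downward; lengths in m; the calibration is good to about 2 mm. The wrist camera is an equidistant fisheye: a pixel r from the principal point sees the ray r / f radians off the axis. A picture is of the moment at which its call begins: read the wrist's pose just before it. camera_info takes no time and is no camera call.
- bot.close_job(): hands the job in; it is judged then, once.
Trained networks look in the newest picture that a camera, given by its name, has taken for a name from the list of things; names that differ only in an ending like _2 or _b are one class to them, and where a whole thing is asked for, a point or a joint stands for the part that bears it (a point fixed in the world has none). Each returns a list of dicts, best first, with "p" (0 to 1); they miss things now and then, are a little off and sometimes report something else, mostly with a low value. They report only what shows in the picture. A call takes as long as a camera call. They do not tell look-alikes from the thing itself.
- models.find_in(target, camera): "centre" ([x, y, z] in m, in world coordinates, good to about 4 mm: the middle of the surface that is visible of it).
The state is a dict: "clock": time; "joint_pos": joint angles; "joint_velocities": joint speeds; "tau": joint torques, N m; "tool_pos": TCP position; "eef_rot": TCP orientation; "wrist_force": force on the tool from outside, world axes, zero at the start; "moment": the same for the moment, N m; "opening": opening from 0.0 (shut) to 1.0 (fully open); "gripper_force": force on a finger pad.
Only numpy, scipy, OpenCV 4.12 (cv2) and the standard library are available. Lean on these libraries where they do the work, as an engineer would, in place of code of your own. Each camera call takes 0.05 s, during which the arm holds its last target. There are 200 camera calls.

## Working session

There is one attempt and no reset: what is moved stays moved. The work goes in short steps, Python scripts to look and compute and a tool call to move; the robot and the scene stay as the last step left them, time stands still between calls to the robot, and variables do not carry over. Pictures are saved under pics/ and viewed, at most 14 in all, crops included, and the job is handed in when it is done.

Besides the shell and the picture viewer there is one more tool, called after ">>>" by a JSON object that holds its "op" and its "data", one argument or row to a line. move_arm: Moves the arm, as the interface text tells. Shift numbers are shares of 200 mm and turn numbers shares of 90 degrees, none past 1 either way. Its arguments: {"type":"object","properties":{"rows":{"type":"array","items":{"type":"object","properties":{"twist":{"type":"array","items":{"type":"number","minimum":-1,"maximum":1}},"xyz":{"type":"array","items":{"type":"number","minimum":-1,"maximum":1}},"gripper":{"type":"number"}}}}},"required":["rows"]}

```bash
mkdir -p pics
cat > h.py <<'E'
from cell import sensors,cams,bot,models
import cv2,numpy as np
from scipy.spatial.transform import Rotation as R
def pix2plane(name,uv,z):
    i=cams.camera_info(name);K=np.array(i['intrinsics']);Rm=np.array(i['rotation']);p=np.array(i['position'])
    if Rm.shape!=(3,3): Rm=R.from_rotvec(Rm).as_matrix()
    d=Rm@np.linalg.solve(K,[uv[0],uv[1],1]);return p+d*(z-p[2])/d[2]
def proj(name,P):
    i=cams.camera_info(name);K=np.array(i['intrinsics']);Rm=np.array(i['rotation']);p=np.array(i['position'])
    c=Rm.T@(np.array(P)-p);q=K@c;return q[:2]/q[2]
E
python3 - <<'E'
from h import *
for n in('top','side'):
    cv2.imwrite(f'pics/{n}0.png',cams.capture(n)); print(n,cams.camera_info(n))
    for t in ['hatch','hatch_knob','bolt','bolt_knob','stand_top','probe_grip','yellow_mid','orange_mid','red_mid','black_mid','amber','pen','jar']:
        print(t,[(round(d['p'],2),np.round(d['centre'],3).tolist()) for d in models.find_in(t,n)][:3])
o=sensors.observe();print(o['clock'],o['tool_pos'],o['eef_rot'],o['wrist_force'])
print(cams.camera_info('wrist'))
E
```

```text
top {'intrinsics': array([[515.25792097,   0.        , 325.53551791],
       [  0.        , 515.25792097, 237.67854608],
       [  0.        ,   0.        ,   1.        ]]), 'position': array([ 0.37091064, -0.09321572,  1.35687181]), 'rotation': array([-2.10565189,  2.16086648, -0.22187958])}
hatch [(0.7, [0.52, 0.085, 0.103])]
hatch_knob [(0.71, [0.519, 0.091, 0.101]), (0.3, [0.504, -0.145, 0.005])]
bolt [(0.79, [0.508, 0.242, 0.124])]
bolt_knob []
stand_top [(0.91, [0.612, -0.252, 0.078]), (0.88, [0.745, -0.212, 0.079]), (0.81, [0.827, -0.115, 0.074])]
probe_grip [(0.64, [0.627, -0.252, 0.124])]
yellow_mid [(0.75, [0.643, -0.37, 0.078]), (0.71, [0.482, -0.291, 0.014])]
orange_mid [(0.66, [0.503, -0.147, 0.003])]
red_mid [(0.58, [0.644, -0.369, 0.078])]
black_mid [(0.73, [0.478, -0.222, 0.013])]
amber [(0.96, [0.647, -0.37, 0.076])]
pen [(0.76, [0.354, -0.257, 0.012])]
jar [(0.81, [0.562, -0.493, 0.059])]
side {'intrinsics': array([[459.29658869,   0.        , 323.9003806 ],
       [  0.        , 459.29658869, 247.16088367],
       [  0.        ,   0.        ,   1.        ]]), 'posi
[... 692 characters left out ...]
257, 0.009])]
jar [(0.9, [0.559, -0.513, 0.063])]
1.4 [0.21982633 0.63821058 0.2225832 ] [-5.18765497e-01 -3.09841827e+00 -1.09481782e-04] [-0.50648006  0.28763317  0.27140976]
{'intrinsics': array([[371.64829954,   0.        , 324.57572408],
       [  0.        , 371.64829954, 241.39882925],
       [  0.        ,   0.        ,   1.        ]]), 'hand_eye': array([[-2.09812010e-04, -9.55347876e-01, -2.95483318e-01,
         8.16258511e-02],
       [ 9.99999833e-01, -4.13918489e-05, -5.76236796e-04,
        -6.55544907e-04],
       [ 5.38275998e-04, -2.95483389e-01,  9.55347726e-01,
        -1.62551996e-01],
       [ 0.00000000e+00,  0.00000000e+00,  0.00000000e+00,
         1.00000000e+00]])}
```

View pics/top0.png

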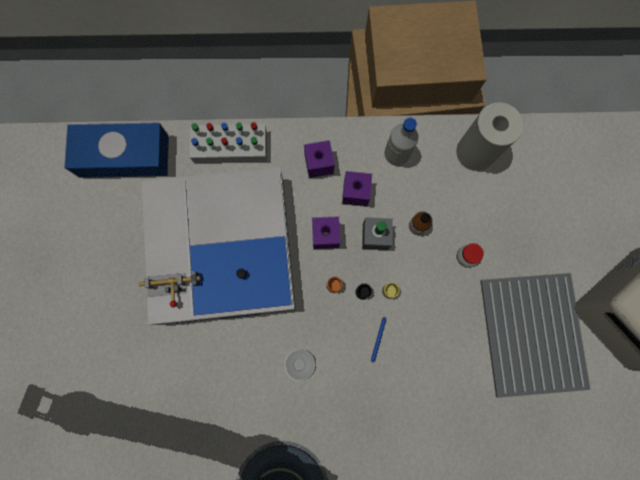

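View pics/side0.png

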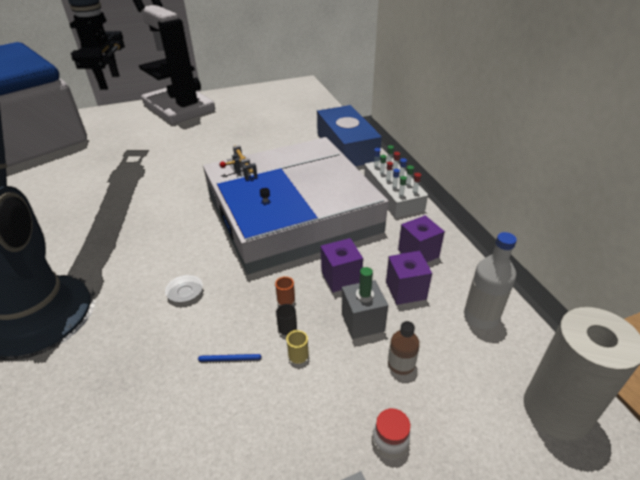

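The top picture shows three upright pots: orange (335,285), black (364,291) and yellow (391,290). The probe is in the grey stand (378,230), the hatch is blue with its knob at (241,273), and the red bolt ball is at (173,303). Next I'll get precise geometry.

Run:
```python
from h import *
im=cv2.imread('pics/top0.png');b,g,r=[im[...,k].astype(int) for k in range(3)]
def big(m):
    n,l,s,c=cv2.connectedComponentsWithStats(m.astype(np.uint8)); k=1+np.argmax(s[1:,4]);return l==k
roi=np.zeros(b.shape,bool);roi[225:330,180:300]=1
m=big((b>90)&(b-r>60)&roi)
P=np.array([pix2plane('top',(u,v),.101)[:2] for v,u in np.argwhere(m)])
rc=cv2.minAreaRect((P*1000).astype(np.float32));print('hatch',rc)
def blob(m,z,x0,x1,y0,y1):
    q=np.zeros(b.shape,bool);q[y0:y1,x0:x1]=1;mm=big(m&q);vu=np.argwhere(mm);c=vu.mean(0)[::-1];
    print(c,len(vu),vu.min(0),vu.max(0),pix2plane('top',c,z).round(4))
blob((r-g>60),.123,160,185,292,312)      # ball
blob((b<70)&(r<60),.117+.0,230,252,262,284)  # knob head
blob((r-g>50),.025,325,346,275,296)
blob((r+g+b<120),.025,354,375,281,302)
blob((r-b>40),.025,380,402,280,302)
blob((g-r>30),.14,365,395,218,240)
q=im[215:320,140:300];cv2.imwrite('pics/c1.png',cv2.resize(q,None,fx=5,fy=5,interpolation=2)[:600,:800])
q=im[205:305,320:430];cv2.imwrite('pics/c2.png',cv2.resize(q,None,fx=6,fy=6,interpolation=2))
q=im[205:305,320:430];a=cv2.resize(im[250:320,140:250],None,fx=7,fy=7,interpolation=2)[:300*2,:770];cv2.imwrite('pics/c1.png',a)
# stand top gray corners
blob((abs(r-g)<25)&(abs(b-g)<25)&(r<95)&(r>45),.078,362,396,216,252)
```

```text
Traceback (most recent call last):
  File "h.py", line 5, in pix2plane
    i=cams.camera_info(name);K=np.array(i['intrinsics']);Rm=np.array(i['rotation']);p=np.array(i['position'])
ValueError: time passes only in moves, steps and waits
```

```bash
cat > h.py <<'E'
from cell import sensors,cams,bot,models
import cv2,numpy as np
from scipy.spatial.transform import Rotation as R
I={}
def cam(n):
    if n not in I:
        i=cams.camera_info(n);I[n]=(np.array(i['intrinsics']),R.from_rotvec(i['rotation']).as_matrix(),np.array(i['position']))
    return I[n]
def pix2plane(name,uv,z):
    K,Rm,p=cam(name);d=Rm@np.linalg.solve(K,[uv[0],uv[1],1]);return p+d*(z-p[2])/d[2]
def proj(name,P):
    K,Rm,p=cam(name);q=K@(Rm.T@(np.array(P)-p));return q[:2]/q[2]
E
cat > seg.py <<'E'
from h import *
im=cv2.imread('pics/top0.png');b,g,r=[im[...,k].astype(int) for k in range(3)]
def big(m):
    n,l,s,c=cv2.connectedComponentsWithStats(m.astype(np.uint8)); k=1+np.argmax(s[1:,4]);return l==k
roi=np.zeros(b.shape,bool);roi[225:330,180:300]=1
m=big((b>90)&(b-r>60)&roi)
P=np.array([pix2plane('top',(u,v),.101)[:2] for v,u in np.argwhere(m)])
rc=cv2.minAreaRect((P*1000).astype(np.float32));print('hatch',rc)
def blob(m,z,x0,x1,y0,y1):
    q=np.zeros(b.shape,bool);q[y0:y1,x0:x1]=1;mm=big(m&q);vu=np.argwhere(mm);c=vu.mean(0)[::-1];
    print(c,len(vu),vu.min(0),vu.max(0),pix2plane('top',c,z).round(4))
blob((r-g>60),.123,160,185,292,312)      # ball
blob((b<70)&(r<60),.123,230,252,262,284)  # knob head
blob((r-g>50),.025,325,346,275,296)
blob((r+g+b<120),.025,354,375,281,302)
blob((r-b>40),.025,380,402,280,302)
blob((g-r>30),.14,365,395,218,240)
blob((abs(r-g)<25)&(abs(b-g)<25)&(r<95)&(r>45),.078,362,396,216,252)
cv2.imwrite('pics/c2.png',cv2.resize(im[205:305,320:430],None,fx=6,fy=6,interpolation=2))
cv2.imwrite('pics/c1.png',cv2.resize(im[250:320,140:250],None,fx=7,fy=7,interpolation=2))
E
python3 seg.py
```

```text
hatch ((520.2097778320312, 88.82855224609375), (167.8203887939453, 232.74249267578125), 4.462876796722412)
[172.5        303.27272727] 22 [301 170] [305 175] [0.4536 0.2436 0.123 ]
[242.32258065 273.66666667] 93 [269 237] [278 248] [0.5198 0.0791 0.123 ]
[335.53164557 285.74683544] 79 [280 331] [291 340] [ 0.4941 -0.1476  0.025 ]
[363.43258427 291.15730337] 178 [284 356] [298 371] [ 0.4783 -0.2193  0.025 ]
[391.03921569 289.84803922] 204 [282 383] [297 399] [ 0.4798 -0.291   0.025 ]
[381.         225.93243243] 74 [221 377] [230 385] [ 0.6253 -0.2575  0.14  ]
[378.25788752 233.81207133] 729 [218 362] [250 395] [ 0.618  -0.2579  0.078 ]
```

View pics/c2.png

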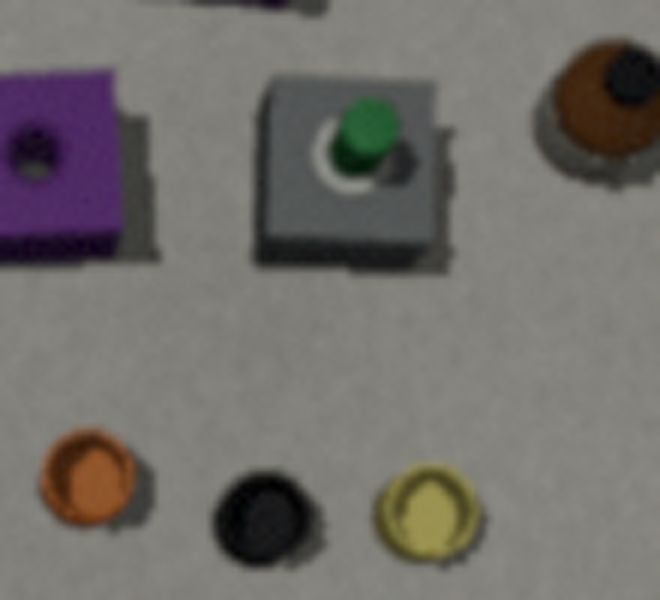

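View pics/c1.png

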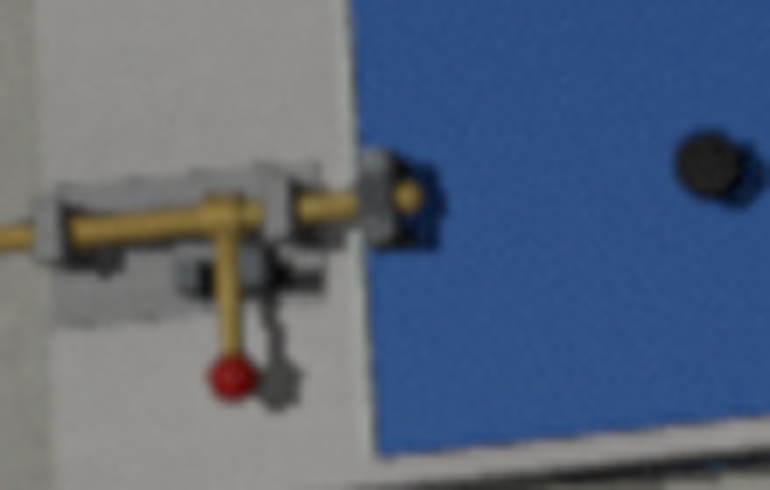

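Run:
```python
from h import *
o1=np.array([140,250]);o2=np.array([320,205])
c1=lambda x,y:np.array([x,y])/7+o1-.43
c2=lambda x,y:np.array([x,y])/6+o2-.42
p=lambda uv,z:pix2plane('top',uv,z)[:2].round(4)
print('ball',p(c1(232,378),.125)); k=p(c1(707,163),.129);print('knob',k)
print('hatch NL? corner',p(c1(378,457),.101),'left edge',p(c1(352,10),.101))
a=np.radians(4.46);X=np.array([np.cos(a),np.sin(a)]);Y=np.array([-X[1],X[0]])
print('well from ball',p(c1(232,378),.125)+.055*X-.165*Y)
cor=p(c1(378,457),.101)
print('well if hatch centred', cor+.086*X-.118*Y)
for n,q in dict(o=(88,477),b=(263,518),y=(430,513)).items(): print(n,p(c2(*q),.05))
print('probe top',p(c2(370,118),.144),'collar',p(c2(350,155),.078+.006))
print('stand',[p(c2(*q),.078) for q in [(274,75),(437,83),(432,240),(262,236)]])
print(np.degrees(np.arctan2(*( (p(c1(352,10),.101)-cor)[::-1]))))
```

```text
ball [0.4527 0.2426]
knob [0.5211 0.0824]
hatch NL? corner [0.426  0.1986] left edge [0.5817 0.2107]
well from ball [0.52036436 0.08237661]
well if hatch centred [0.52091563 0.08764495]
o [ 0.4961 -0.1435]
b [ 0.4769 -0.2169]
y [ 0.4771 -0.2878]
probe top [ 0.6286 -0.2577] collar [ 0.6256 -0.2567]
stand [array([ 0.6622, -0.2267]), array([ 0.6571, -0.2959]), array([ 0.5895, -0.2903]), array([ 0.5929, -0.2187])]
4.443727076021548
```

>>> {"op": "move_arm", "data": {
  "rows": [
    {"xyz": [0.25, -0.4, 0.2], "twist": [0, 0, 0.26]},
    {"xyz": [0.5, -0.8, 0.2], "twist": [0, 0, 0.26]},
    {"xyz": [0.75, -1, 0.2], "twist": [0, 0, 0.26]},
    {"xyz": [1, -1, 0.2], "twist": [0, 0, 0.26]},
    {"xyz": [1, -1, 0.2], "twist": [0, 0, 0.26], "gripper": 0.0},
    {"xyz": [1, -1, 0.2], "twist": [0, 0, 0.26], "gripper": 0.0},
    {"xyz": [1, -1, 0.2], "twist": [0, 0, 0.26], "gripper": 0.0},
    {"xyz": [1, -1, 0.2], "twist": [0, 0, 0.26], "gripper": 0.0}
  ]
}}

```text
validation failed for argument at $.ro...
```

>>> {"op": "move_arm", "data": {
  "rows": [
    {"xyz": [0.25, -0.4, 0.2], "twist": [0, 0, 0.26], "gripper": 0},
    {"xyz": [0.5, -0.8, 0.2], "twist": [0, 0, 0.26], "gripper": 0},
    {"xyz": [0.75, -1, 0.2], "twist": [0, 0, 0.26], "gripper": 0},
    {"xyz": [1, -1, 0.2], "twist": [0, 0, 0.26], "gripper": 0},
    {"xyz": [1, -1, 0.2], "twist": [0, 0, 0.26], "gripper": 0},
    {"xyz": [1, -1, 0.2], "twist": [0, 0, 0.26], "gripper": 0},
    {"xyz": [1, -1, 0.2], "twist": [0, 0, 0.26], "gripper": 0},
    {"xyz": [1, -1, 0.2], "twist": [0, 0, 0.26], "gripper": 0}
  ]
}}

```text
clock: 2.2
tool_pos: [0.4208, 0.4374, 0.2627]
eef_rot: [0.116, -3.139, -0.001]
wrist_force: [-0.2, 0.7, -0.3]
opening: 0.504
gripper_force: 0.0
```

>>> {"op": "move_arm", "data": {
  "rows": [
    {"xyz": [0.16, -0.97, -0.2], "twist": [0, 0, 0], "gripper": 0},
    {"xyz": [0.16, -0.97, -0.2], "twist": [0, 0, 0], "gripper": 0},
    {"xyz": [0.16, -0.97, -0.2], "twist": [0, 0, 0], "gripper": 0},
    {"xyz": [0.16, -0.97, -0.2], "twist": [0, 0, 0], "gripper": 0},
    {"xyz": [0.16, -0.97, -0.2], "twist": [0, 0, 0], "gripper": 0},
    {"xyz": [0.16, -0.97, -0.2], "twist": [0, 0, 0], "gripper": 0},
    {"xyz": [0.16, -0.97, -0.5], "twist": [0, 0, 0], "gripper": 0},
    {"xyz": [0.16, -0.97, -0.65], "twist": [0, 0, 0], "gripper": 0},
    {"xyz": [0.16, -0.97, -0.78], "twist": [0, 0, 0], "gripper": 0},
    {"xyz": [0.16, -0.97, -0.78], "twist": [0, 0, 0], "gripper": 0}
  ]
}}

```text
clock: 3.2
tool_pos: [0.4484, 0.2458, 0.1034]
eef_rot: [0.128, -3.132, 0.004]
wrist_force: [0.6, -0.4, 0.7]
opening: 0.502
gripper_force: 0.0
```

>>> {"op": "move_arm", "data": {
  "rows": [
    {"xyz": [0, 0, 0], "twist": [0, 0, 0], "gripper": -1},
    {"xyz": [0, 0, 0], "twist": [0, 0, 0], "gripper": -1},
    {"xyz": [0, 0, 0], "twist": [0, 0, 0], "gripper": -1},
    {"xyz": [0, 0, 0], "twist": [0, 0, 0], "gripper": -1},
    {"xyz": [0, 0, 0], "twist": [0, 0, 0], "gripper": -1},
    {"xyz": [0, 0, 0], "twist": [0, 0, 0], "gripper": -1}
  ]
}}

```text
clock: 3.8
tool_pos: [0.4526, 0.2444, 0.1075]
eef_rot: [-0.12, 3.138, 0.002]
wrist_force: [0.1, -0.9, 3.5]
opening: 0.181
gripper_force: 30.0
```

>>> {"op": "move_arm", "data": {
  "rows": [
    {"xyz": [0.003, 0, 0.041], "twist": [0, 0, 0], "gripper": -1},
    {"xyz": [0.0125, 0.001, 0.082], "twist": [0, 0, 0], "gripper": -1},
    {"xyz": [0.0275, 0.002, 0.12], "twist": [0, 0, 0], "gripper": -1},
    {"xyz": [0.048, 0.004, 0.155], "twist": [0, 0, 0], "gripper": -1},
    {"xyz": [0.074, 0.006, 0.187], "twist": [0, 0, 0], "gripper": -1},
    {"xyz": [0.104, 0.008, 0.215], "twist": [0, 0, 0], "gripper": -1},
    {"xyz": [0.138, 0.011, 0.239], "twist": [0, 0, 0], "gripper": -1},
    {"xyz": [0.175, 0.014, 0.256], "twist": [0, 0, 0], "gripper": -1},
    {"xyz": [0.215, 0.017, 0.268], "twist": [0, 0, 0], "gripper": -1},
    {"xyz": [0.255, 0.02, 0.274], "twist": [0, 0, 0], "gripper": -1}
  ]
}}

```text
clock: 4.8
tool_pos: [0.5034, 0.2484, 0.1626]
eef_rot: [-0.12, 3.139, 0.001]
wrist_force: [-2.4, -0.2, 4.7]
opening: 0.184
gripper_force: 30.0
```

>>> {"op": "move_arm", "data": {
  "rows": [
    {"xyz": [-0.003, 0.04, 0], "twist": [0, 0, 0], "gripper": -1},
    {"xyz": [-0.006, 0.08, 0], "twist": [0, 0, 0], "gripper": -1},
    {"xyz": [-0.01, 0.12, 0], "twist": [0, 0, 0], "gripper": -1},
    {"xyz": [-0.013, 0.16, 0], "twist": [0, 0, 0], "gripper": -1},
    {"xyz": [-0.016, 0.205, 0], "twist": [0, 0, 0], "gripper": -1},
    {"xyz": [-0.016, 0.205, 0], "twist": [0, 0, 0], "gripper": -1},
    {"xyz": [-0.016, 0.205, 0], "twist": [0, 0, 0], "gripper": -1}
  ]
}}

```text
clock: 5.5
tool_pos: [0.5007, 0.2866, 0.1623]
eef_rot: [-0.118, 3.139, -0.006]
wrist_force: [-3.4, -6.2, 8.7]
opening: 0.182
gripper_force: 30.0
```

>>> {"op": "move_arm", "data": {
  "rows": [
    {"xyz": [0, -0.01, 0], "twist": [0, 0, 0], "gripper": 0},
    {"xyz": [0, -0.01, 0], "twist": [0, 0, 0], "gripper": 0},
    {"xyz": [0, -0.01, 0], "twist": [0, 0, 0], "gripper": 0},
    {"xyz": [0, -0.01, 0.15], "twist": [0, 0, 0], "gripper": 0},
    {"xyz": [0, -0.01, 0.34], "twist": [0, 0, 0], "gripper": 0},
    {"xyz": [0.05, -0.25, 0.34], "twist": [0, 0, 0], "gripper": 0},
    {"xyz": [0.1, -0.5, 0.34], "twist": [0, 0, 0], "gripper": 0},
    {"xyz": [0.1, -0.75, 0.34], "twist": [0, 0, 0], "gripper": 0},
    {"xyz": [0.1, -1, 0.34], "twist": [0, 0, 0], "gripper": 0},
    {"xyz": [0.1, -1, 0.34], "twist": [0, 0, 0], "gripper": 0}
  ]
}}

```text
clock: 6.5
tool_pos: [0.5202, 0.0811, 0.2295]
eef_rot: [-0.102, 3.139, -0.005]
wrist_force: [-0.1, -0.6, -0.1]
opening: 0.497
gripper_force: 0.0
```

Run:
```python
from h import *
im=cams.capture('side');cv2.imwrite('pics/s1.png',cv2.resize(im[110:260,180:400],None,fx=3.6,fy=3.6,interpolation=2))
print(sensors.observe()['tool_pos'])
```

```text
[0.52021908 0.085337   0.22958272]
```

View pics/s1.png

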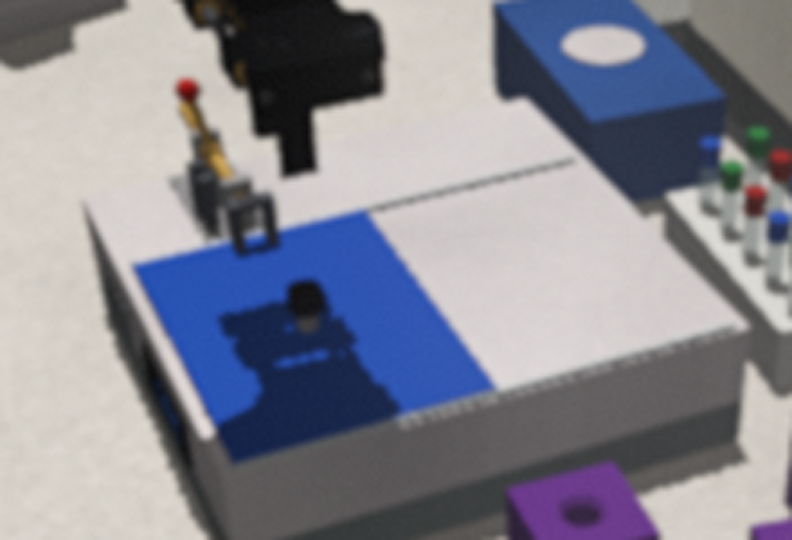

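The handle is upright, with its ball at (187,90). The rod is clear of the keeper at (252,222). Next I'll grip the hatch knob.

>>> {"op": "move_arm", "data": {
  "rows": [
    {"xyz": [0, -0.01, -0.25], "twist": [0, 0, 0], "gripper": 0},
    {"xyz": [0, -0.01, -0.45], "twist": [0, 0, 0], "gripper": 0},
    {"xyz": [0, -0.01, -0.55], "twist": [0, 0, 0], "gripper": 0},
    {"xyz": [0, -0.01, -0.6], "twist": [0, 0, 0], "gripper": 0},
    {"xyz": [0, -0.01, -0.6], "twist": [0, 0, 0], "gripper": -1},
    {"xyz": [0, -0.01, -0.6], "twist": [0, 0, 0], "gripper": -1},
    {"xyz": [0, -0.01, -0.6], "twist": [0, 0, 0], "gripper": -1},
    {"xyz": [0, -0.01, -0.6], "twist": [0, 0, 0], "gripper": -1}
  ]
}}

```text
clock: 7.35
tool_pos: [0.5208, 0.0821, 0.11]
eef_rot: [-0.116, 3.137, -0.009]
wrist_force: [2.5, -10.3, -6.4]
opening: 0.266
gripper_force: 30.0
```

>>> {"op": "move_arm", "data": {
  "rows": [
    {"xyz": [0.1, 0.008, 0], "twist": [0, 0, 0], "gripper": -1},
    {"xyz": [0.22, 0.017, 0], "twist": [0, 0, 0], "gripper": -1},
    {"xyz": [0.35, 0.027, 0], "twist": [0, 0, 0], "gripper": -1},
    {"xyz": [0.48, 0.037, 0], "twist": [0, 0, 0], "gripper": -1},
    {"xyz": [0.6, 0.047, 0], "twist": [0, 0, 0], "gripper": -1},
    {"xyz": [0.7, 0.055, 0], "twist": [0, 0, 0], "gripper": -1},
    {"xyz": [0.75, 0.058, 0], "twist": [0, 0, 0], "gripper": -1},
    {"xyz": [0.785, 0.061, 0], "twist": [0, 0, 0], "gripper": -1},
    {"xyz": [0.785, 0.061, 0], "twist": [0, 0, 0], "gripper": -1}
  ]
}}

```text
clock: 8.25
tool_pos: [0.6753, 0.0943, 0.11]
eef_rot: [0.116, -3.134, 0.009]
wrist_force: [-4.4, -7.7, 0.3]
opening: 0.268
gripper_force: 30.0
```

>>> {"op": "move_arm", "data": {
  "rows": [
    {"xyz": [0, 0, 0], "twist": [0, 0, 0], "gripper": 0.2},
    {"xyz": [0, 0, 0], "twist": [0, 0, 0], "gripper": 0.2},
    {"xyz": [0, 0, 0], "twist": [0, 0, 0], "gripper": 0.2},
    {"xyz": [0, 0, 0.2], "twist": [0, 0, 0], "gripper": 0.6},
    {"xyz": [0, 0, 0.45], "twist": [0, 0, -0.1], "gripper": 0.6},
    {"xyz": [-0.18, -0.2, 0.45], "twist": [0, 0, -0.2], "gripper": 0.6},
    {"xyz": [-0.36, -0.4, 0.45], "twist": [0, 0, -0.3], "gripper": 0.6},
    {"xyz": [-0.54, -0.6, 0.45], "twist": [0, 0, -0.4], "gripper": 0.6},
    {"xyz": [-0.72, -0.8, 0.45], "twist": [0, 0, -0.5], "gripper": 0.6},
    {"xyz": [-0.9, -1, 0.45], "twist": [0, 0, -0.6], "gripper": 0.6}
  ]
}}

```text
clock: 9.25
tool_pos: [0.509, -0.0868, 0.2005]
eef_rot: [1.263, 2.874, 0.003]
wrist_force: [0.9, -0.6, 0.6]
opening: 0.795
gripper_force: 0.0
```

>>> {"op": "move_arm", "data": {
  "rows": [
    {"xyz": [0, -0.1, 0], "twist": [0, 0, -0.1], "gripper": 0.6},
    {"xyz": [0, -0.19, 0], "twist": [0, 0, -0.2], "gripper": 0.6},
    {"xyz": [0, -0.19, 0], "twist": [0, 0, -0.3], "gripper": 0.6},
    {"xyz": [0, -0.19, 0], "twist": [0, 0, -0.4], "gripper": 0.6},
    {"xyz": [0, -0.19, 0], "twist": [0, 0, -0.4], "gripper": 0.6},
    {"xyz": [0, -0.19, 0], "twist": [0, 0, -0.4], "gripper": 0.6}
  ]
}}

```text
clock: 9.85
tool_pos: [0.5101, -0.1237, 0.2]
eef_rot: [2.08, 2.353, 0.002]
wrist_force: [0.0, 1.7, -0.4]
opening: 0.803
gripper_force: 0.0
```

```bash
cat > look.py <<'E'
from h import *
import sys
# pot rim centres by colour in wrist image (fisheye) at z=.05, and network
def wrist(tag):
    o=sensors.observe();im=cams.capture('wrist');cv2.imwrite(f'pics/{tag}.png',im)
    i=cams.camera_info('wrist');K=np.array(i['intrinsics']);H=np.array(i['hand_eye'])
    T=np.eye(4);T[:3,:3]=R.from_rotvec(o['eef_rot']).as_matrix();T[:3,3]=o['tool_pos'];return im,K,T@H,o
def w2plane(uv,z,K,T):
    d=np.array([uv[0]-K[0,2],uv[1]-K[1,2]]);r=np.hypot(*d);th=r/K[0,0]
    v=T[:3,:3]@np.array([*(d/max(r,1e-9)*np.sin(th)),np.cos(th)]);p=T[:3,3];return p+v*(z-p[2])/v[2]
if __name__=='__main__':
    im,K,T,o=wrist(sys.argv[1]);print(o['tool_pos'].round(4),o['joint_pos'].round(2),o['clock'])
    for t in sys.argv[2:]: print(t,[(round(d['p'],2),np.round(d['centre'],3).tolist()) for d in models.find_in(t,'wrist')][:3])
    cams.capture('top')
    for t in sys.argv[2:]: print('top',t,[(round(d['p'],2),np.round(d['centre'],3).tolist()) for d in models.find_in(t,'top')][:3])
E
python3 look.py w1 orange_mid black_mid yellow_mid red_mid
```

```text
[ 0.5101 -0.1237  0.2   ] [-0.27  0.26  0.52  1.94 -0.16  0.98  0.44] 9.85
orange_mid [(0.74, [0.501, -0.15, 0.026])]
black_mid [(0.58, [0.479, -0.222, 0.032])]
yellow_mid [(0.95, [0.48, -0.302, 0.041])]
red_mid []
top orange_mid []
top black_mid [(0.73, [0.481, -0.224, 0.012])]
top yellow_mid [(0.54, [0.479, -0.289, 0.014])]
top red_mid []
```

View pics/w1.png

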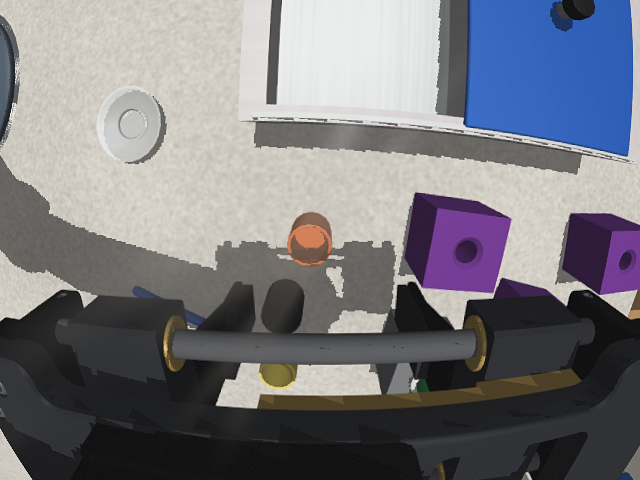

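The wrist picture shows the hatch open and the well clear. The orange rim is at (310,245), black at (284,292) and yellow at (278,374), all standing. I'll check the rim positions from these pixels.

Run:
```python
from look import *
o=sensors.observe();i=cams.camera_info('wrist');K=np.array(i['intrinsics']);H=np.array(i['hand_eye'])
T=np.eye(4);T[:3,:3]=R.from_rotvec(o['eef_rot']).as_matrix();T[:3,3]=o['tool_pos'];T=T@H
for n,uv in dict(o=(310,244),b=(282,313),y=(278,374)).items():print(n,w2plane(uv,.05,K,T).round(4))
for n,uv in dict(wellNL=(277,103),wellFL=(438,107)).items():print(n,w2plane(uv,.095,K,T).round(4))
a=np.radians(4.45);X=np.array([np.cos(a),np.sin(a)]);Y=np.array([-X[1],X[0]]);W=np.array([.5207,.0825])
for d in [(-12,-60),(-12,-5),(-12,50)]:print(d,(W+X*d[0]/1e3+Y*d[1]/1e3).round(4))
print((W-.075*X-.105*Y).round(4),o['eef_rot'].round(3),o['tool_pos'].round(4))
```

```text
o [ 0.4983 -0.1439  0.05  ]
b [ 0.479  -0.2156  0.05  ]
y [ 0.4797 -0.2897  0.05  ]
wellNL [ 0.4635 -0.0285  0.095 ]
wellFL [ 0.5787 -0.0151  0.095 ]
(-12, -60) [0.5134 0.0217]
(-12, -5) [0.5091 0.0766]
(-12, 50) [0.5049 0.1314]
[ 0.4541 -0.028 ] [-2.085 -2.35  -0.   ] [ 0.5094 -0.1244  0.1994]
```

>>> {"op": "move_arm", "data": {
  "rows": [
    {"xyz": [-0.06, -0.097, 0], "twist": [0, 0, -0.026], "gripper": 0.6},
    {"xyz": [-0.06, -0.097, -0.2], "twist": [0, 0, -0.026], "gripper": 0.6},
    {"xyz": [-0.06, -0.097, -0.45], "twist": [0, 0, -0.026], "gripper": 0.6},
    {"xyz": [-0.06, -0.097, -0.7], "twist": [0, 0, -0.026], "gripper": 0.6},
    {"xyz": [-0.06, -0.097, -0.85], "twist": [0, 0, -0.026], "gripper": 0.6},
    {"xyz": [-0.06, -0.097, -0.9], "twist": [0, 0, -0.026], "gripper": 0.6},
    {"xyz": [-0.06, -0.097, -0.9], "twist": [0, 0, -0.026], "gripper": -1},
    {"xyz": [-0.06, -0.097, -0.9], "twist": [0, 0, -0.026], "gripper": -1},
    {"xyz": [-0.06, -0.097, -0.9], "twist": [0, 0, -0.026], "gripper": -1},
    {"xyz": [-0.06, -0.097, -0.9], "twist": [0, 0, -0.026], "gripper": -1}
  ]
}}

```text
clock: 11.35
tool_pos: [0.4985, -0.144, 0.0209]
eef_rot: [2.131, 2.305, 0.003]
wrist_force: [-0.9, -0.1, -0.3]
opening: 0.52
gripper_force: 0.0
```

>>> {"op": "move_arm", "data": {
  "rows": [
    {"xyz": [0, 0, 0], "twist": [0, 0, 0], "gripper": -1},
    {"xyz": [0, 0, 0.2], "twist": [0, 0, 0], "gripper": -1},
    {"xyz": [0, 0, 0.45], "twist": [0, 0, 0], "gripper": -1},
    {"xyz": [0, 0, 0.65], "twist": [0, 0, 0], "gripper": -1},
    {"xyz": [0, 0, 0.65], "twist": [0, 0, 0], "gripper": -1}
  ]
}}

```text
clock: 11.85
tool_pos: [0.5011, -0.145, 0.155]
eef_rot: [2.127, 2.3, 0.012]
wrist_force: [0.3, -0.2, -0.6]
opening: 0.452
gripper_force: 30.0
```

>>> {"op": "move_arm", "data": {
  "rows": [
    {"xyz": [0.01, 0.22, 0], "twist": [0, 0, 0], "gripper": -1},
    {"xyz": [0.02, 0.45, 0], "twist": [0, 0, 0], "gripper": -1},
    {"xyz": [0.02, 0.68, 0], "twist": [0, 0, 0], "gripper": -1},
    {"xyz": [0.02, 0.9, 0], "twist": [0, 0, 0], "gripper": -1},
    {"xyz": [0.02, 1, 0], "twist": [0, 0, 0], "gripper": -1},
    {"xyz": [0.02, 1, 0], "twist": [0, 0, 0], "gripper": -1}
  ]
}}

```text
clock: 12.45
tool_pos: [0.5007, 0.0603, 0.1487]
eef_rot: [-2.123, -2.313, -0.0]
wrist_force: [0.9, 0.3, -0.7]
opening: 0.452
gripper_force: 30.0
```

>>> {"op": "move_arm", "data": {
  "rows": [
    {"xyz": [0, 0.2, 0], "twist": [0, 0, 0], "gripper": -1},
    {"xyz": [0, 0.36, 0], "twist": [0, 0, 0], "gripper": -1},
    {"xyz": [0, 0.36, 0], "twist": [0, 0, 0], "gripper": -1},
    {"xyz": [0, 0.36, 0], "twist": [0, 0, 0], "gripper": -1},
    {"xyz": [0, 0.36, -0.15], "twist": [0, 0, 0], "gripper": -1},
    {"xyz": [0, 0.36, -0.3], "twist": [0, 0, 0], "gripper": -1},
    {"xyz": [0, 0.36, -0.42], "twist": [0, 0, 0], "gripper": -1},
    {"xyz": [0, 0.36, -0.48], "twist": [0, 0, 0], "gripper": -1},
    {"xyz": [0, 0.36, -0.48], "twist": [0, 0, 0], "gripper": -1}
  ]
}}

```text
clock: 13.35
tool_pos: [0.5012, 0.1256, 0.0531]
eef_rot: [-2.137, -2.303, 0.003]
wrist_force: [0.1, -1.2, -0.3]
opening: 0.458
gripper_force: 30.0
```

>>> {"op": "move_arm", "data": {
  "rows": [
    {"xyz": [0, 0, -0.01], "twist": [0, 0, 0], "gripper": -1},
    {"xyz": [0, 0, -0.01], "twist": [0, 0, 0], "gripper": 0.4},
    {"xyz": [0, 0, -0.01], "twist": [0, 0, 0], "gripper": 0.4},
    {"xyz": [0, 0, -0.01], "twist": [0, 0, 0], "gripper": 0.4},
    {"xyz": [0, 0, 0.2], "twist": [0, 0, 0], "gripper": 0.4},
    {"xyz": [0, 0, 0.45], "twist": [0, 0, 0], "gripper": 0.4},
    {"xyz": [0, -0.25, 0.5], "twist": [0, 0, 0], "gripper": 0.6},
    {"xyz": [0, -0.5, 0.5], "twist": [0, 0, 0], "gripper": 0.6},
    {"xyz": [0, -0.75, 0.5], "twist": [0, 0, 0], "gripper": 0.6},
    {"xyz": [0, -1, 0.5], "twist": [0, 0, 0], "gripper": 0.6}
  ]
}}

```text
clock: 14.35
tool_pos: [0.5012, -0.0725, 0.1538]
eef_rot: [2.132, 2.307, 0.002]
wrist_force: [1.1, 0.1, 1.3]
opening: 0.798
gripper_force: 0.0
```

>>> {"op": "move_arm", "data": {
  "rows": [
    {"xyz": [-0.03, -0.22, 0.1], "twist": [0, 0, 0], "gripper": 0.6},
    {"xyz": [-0.06, -0.42, 0.1], "twist": [0, 0, 0], "gripper": 0.6},
    {"xyz": [-0.06, -0.42, 0.1], "twist": [0, 0, 0], "gripper": 0.6},
    {"xyz": [-0.06, -0.42, 0.1], "twist": [0, 0, 0], "gripper": 0.6}
  ]
}}

```text
clock: 14.75
tool_pos: [0.4889, -0.1557, 0.1734]
eef_rot: [-2.136, -2.304, -0.0]
wrist_force: [0.5, 1.0, 0.3]
opening: 0.796
gripper_force: 0.0
```

```bash
python3 look.py w2 black_mid yellow_mid orange_mid
```

```text
[ 0.4889 -0.1557  0.1734] [-0.25  0.28  0.57  1.99 -0.19  0.92  0.5 ] 14.75
black_mid [(0.97, [0.48, -0.223, 0.032])]
yellow_mid [(0.9, [0.48, -0.298, 0.038])]
orange_mid []
top black_mid [(0.72, [0.644, -0.368, 0.077]), (0.64, [0.474, -0.233, 0.024]), (0.39, [0.624, -0.252, 0.127])]
top yellow_mid [(0.47, [0.48, -0.289, 0.015])]
top orange_mid [(0.7, [0.505, 0.126, 0.053])]
```

View pics/w2.png

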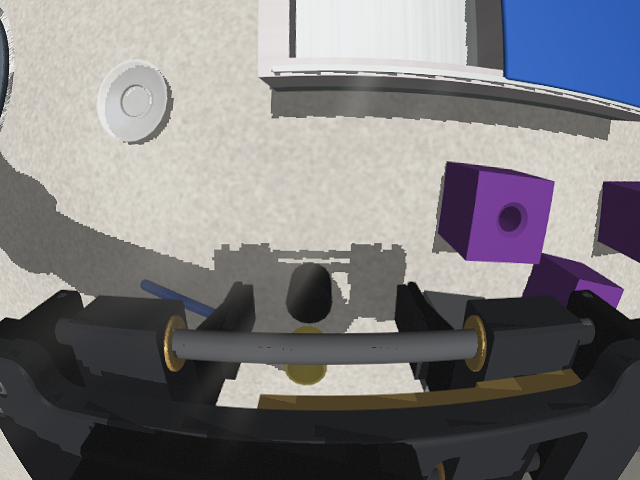

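Black (309,295) and yellow (306,360) haven't moved. The top camera puts orange in the well at (.505,.126). Taking black next.

>>> {"op": "move_arm", "data": {
  "rows": [
    {"xyz": [-0.05, -0.15, 0], "twist": [0, 0, 0], "gripper": 0.6},
    {"xyz": [-0.05, -0.305, 0], "twist": [0, 0, 0], "gripper": 0.6},
    {"xyz": [-0.05, -0.305, -0.15], "twist": [0, 0, 0], "gripper": 0.6},
    {"xyz": [-0.05, -0.305, -0.4], "twist": [0, 0, 0], "gripper": 0.6},
    {"xyz": [-0.05, -0.305, -0.65], "twist": [0, 0, 0], "gripper": 0.6},
    {"xyz": [-0.05, -0.305, -0.76], "twist": [0, 0, 0], "gripper": 0.6},
    {"xyz": [-0.05, -0.305, -0.76], "twist": [0, 0, 0], "gripper": 0.6},
    {"xyz": [-0.05, -0.305, -0.76], "twist": [0, 0, 0], "gripper": -1},
    {"xyz": [-0.05, -0.305, -0.76], "twist": [0, 0, 0], "gripper": -1},
    {"xyz": [-0.05, -0.305, -0.76], "twist": [0, 0, 0], "gripper": -1}
  ]
}}

```text
clock: 16.15
tool_pos: [0.4807, -0.2162, 0.0231]
eef_rot: [2.13, 2.305, 0.003]
wrist_force: [0.1, 0.1, 1.4]
opening: 0.614
gripper_force: 0.0
```

>>> {"op": "move_arm", "data": {
  "rows": [
    {"xyz": [0, 0, 0], "twist": [0, 0, 0], "gripper": -1},
    {"xyz": [0, 0, 0], "twist": [0, 0, 0], "gripper": -1},
    {"xyz": [0, 0, 0], "twist": [0, 0, 0], "gripper": -1},
    {"xyz": [0, 0, 0.2], "twist": [0, 0, 0], "gripper": -1},
    {"xyz": [0, 0, 0.45], "twist": [0, 0, 0], "gripper": -1},
    {"xyz": [0, 0, 0.65], "twist": [0, 0, 0], "gripper": -1},
    {"xyz": [0, 0, 0.65], "twist": [0, 0, 0], "gripper": -1}
  ]
}}

```text
clock: 16.85
tool_pos: [0.4827, -0.2176, 0.1566]
eef_rot: [2.127, 2.299, 0.009]
wrist_force: [1.8, -0.5, -1.5]
opening: 0.448
gripper_force: 30.0
```

>>> {"op": "move_arm", "data": {
  "rows": [
    {"xyz": [0.02, 0.2, 0], "twist": [0, 0, 0], "gripper": -1},
    {"xyz": [0.05, 0.42, 0], "twist": [0, 0, 0], "gripper": -1},
    {"xyz": [0.08, 0.65, 0], "twist": [0, 0, 0], "gripper": -1},
    {"xyz": [0.1, 0.88, 0], "twist": [0, 0, 0], "gripper": -1},
    {"xyz": [0.14, 1, 0], "twist": [0, 0, 0], "gripper": -1},
    {"xyz": [0.14, 1, 0], "twist": [0, 0, 0], "gripper": -1}
  ]
}}

```text
clock: 17.45
tool_pos: [0.5077, -0.0109, 0.1504]
eef_rot: [-2.122, -2.314, -0.001]
wrist_force: [0.1, 0.5, -0.5]
opening: 0.448
gripper_force: 30.0
```

>>> {"op": "move_arm", "data": {
  "rows": [
    {"xyz": [0, 0.22, 0], "twist": [0, 0, 0], "gripper": -1},
    {"xyz": [0, 0.45, 0], "twist": [0, 0, 0], "gripper": -1},
    {"xyz": [0, 0.45, 0], "twist": [0, 0, 0], "gripper": -1},
    {"xyz": [0, 0.45, 0], "twist": [0, 0, 0], "gripper": -1},
    {"xyz": [0, 0.45, -0.15], "twist": [0, 0, 0], "gripper": -1},
    {"xyz": [0, 0.45, -0.3], "twist": [0, 0, 0], "gripper": -1},
    {"xyz": [0, 0.45, -0.42], "twist": [0, 0, 0], "gripper": -1},
    {"xyz": [0, 0.45, -0.475], "twist": [0, 0, 0], "gripper": -1},
    {"xyz": [0, 0.45, -0.475], "twist": [0, 0, 0], "gripper": -1}
  ]
}}

```text
clock: 18.35
tool_pos: [0.5069, 0.0716, 0.0559]
eef_rot: [-2.137, -2.302, 0.003]
wrist_force: [0.2, 0.2, -0.3]
opening: 0.446
gripper_force: 30.0
```

>>> {"op": "move_arm", "data": {
  "rows": [
    {"xyz": [0, 0, -0.012], "twist": [0, 0, 0], "gripper": -1},
    {"xyz": [0, 0, -0.012], "twist": [0, 0, 0], "gripper": 0.4},
    {"xyz": [0, 0, -0.012], "twist": [0, 0, 0], "gripper": 0.4},
    {"xyz": [0, 0, -0.012], "twist": [0, 0, 0], "gripper": 0.4},
    {"xyz": [0, 0, 0.2], "twist": [0, 0, 0], "gripper": 0.4},
    {"xyz": [0, 0, 0.45], "twist": [0, 0, 0], "gripper": 0.4},
    {"xyz": [-0.05, -0.25, 0.5], "twist": [0, 0, 0], "gripper": 0.6},
    {"xyz": [-0.05, -0.5, 0.5], "twist": [0, 0, 0], "gripper": 0.6},
    {"xyz": [-0.05, -0.75, 0.5], "twist": [0, 0, 0], "gripper": 0.6},
    {"xyz": [-0.05, -1, 0.5], "twist": [0, 0, 0], "gripper": 0.6}
  ]
}}

```text
clock: 19.35
tool_pos: [0.4972, -0.1255, 0.1568]
eef_rot: [2.131, 2.307, 0.002]
wrist_force: [0.8, -0.3, 0.0]
opening: 0.794
gripper_force: 0.0
```

>>> {"op": "move_arm", "data": {
  "rows": [
    {"xyz": [-0.03, -0.22, 0.1], "twist": [0, 0, 0], "gripper": 0.6},
    {"xyz": [-0.08, -0.42, 0.1], "twist": [0, 0, 0], "gripper": 0.6},
    {"xyz": [-0.08, -0.5, 0.1], "twist": [0, 0, 0], "gripper": 0.6},
    {"xyz": [-0.08, -0.5, 0.1], "twist": [0, 0, 0], "gripper": 0.6},
    {"xyz": [-0.08, -0.5, 0.1], "twist": [0, 0, 0], "gripper": 0.6}
  ]
}}

```text
clock: 19.85
tool_pos: [0.4813, -0.2232, 0.1761]
eef_rot: [-2.132, -2.306, -0.001]
wrist_force: [-0.3, 0.8, 0.6]
opening: 0.8
gripper_force: 0.0
```

```bash
python3 look.py w3 yellow_mid black_mid orange_mid
```

```text
[ 0.4813 -0.2232  0.1761] [-0.15  0.32  0.63  1.96 -0.23  0.94  0.67] 19.85
yellow_mid [(0.85, [0.479, -0.292, 0.03])]
black_mid [(0.28, [0.628, -0.027, 0.054])]
orange_mid []
top yellow_mid []
top black_mid [(0.52, [0.509, 0.069, 0.05])]
top orange_mid [(0.76, [0.507, 0.126, 0.052])]
```

>>> {"op": "move_arm", "data": {
  "rows": [
    {"xyz": [-0.008, -0.15, 0], "twist": [0, 0, 0], "gripper": 0.6},
    {"xyz": [-0.008, -0.325, 0], "twist": [0, 0, 0], "gripper": 0.6},
    {"xyz": [-0.008, -0.325, -0.15], "twist": [0, 0, 0], "gripper": 0.6},
    {"xyz": [-0.008, -0.325, -0.4], "twist": [0, 0, 0], "gripper": 0.6},
    {"xyz": [-0.008, -0.325, -0.65], "twist": [0, 0, 0], "gripper": 0.6},
    {"xyz": [-0.008, -0.325, -0.775], "twist": [0, 0, 0], "gripper": 0.6},
    {"xyz": [-0.008, -0.325, -0.775], "twist": [0, 0, 0], "gripper": 0.6},
    {"xyz": [-0.008, -0.325, -0.775], "twist": [0, 0, 0], "gripper": -1},
    {"xyz": [-0.008, -0.325, -0.775], "twist": [0, 0, 0], "gripper": -1},
    {"xyz": [-0.008, -0.325, -0.775], "twist": [0, 0, 0], "gripper": -1}
  ]
}}

```text
clock: 21.25
tool_pos: [0.4811, -0.2896, 0.0233]
eef_rot: [2.13, 2.304, 0.002]
wrist_force: [0.5, 0.3, -0.4]
opening: 0.611
gripper_force: 0.0
```

>>> {"op": "move_arm", "data": {
  "rows": [
    {"xyz": [0, 0, 0], "twist": [0, 0, 0], "gripper": -1},
    {"xyz": [0, 0, 0], "twist": [0, 0, 0], "gripper": -1},
    {"xyz": [0, 0, 0], "twist": [0, 0, 0], "gripper": -1},
    {"xyz": [0, 0, 0.2], "twist": [0, 0, 0], "gripper": -1},
    {"xyz": [0, 0, 0.45], "twist": [0, 0, 0], "gripper": -1},
    {"xyz": [0, 0, 0.65], "twist": [0, 0, 0], "gripper": -1},
    {"xyz": [0, 0, 0.65], "twist": [0, 0, 0], "gripper": -1}
  ]
}}

```text
clock: 21.95
tool_pos: [0.4827, -0.2913, 0.1568]
eef_rot: [2.126, 2.299, 0.006]
wrist_force: [0.1, -2.0, 0.3]
opening: 0.457
gripper_force: 30.0
```

>>> {"op": "move_arm", "data": {
  "rows": [
    {"xyz": [0.02, 0.2, 0], "twist": [0, 0, 0], "gripper": -1},
    {"xyz": [0.05, 0.42, 0], "twist": [0, 0, 0], "gripper": -1},
    {"xyz": [0.08, 0.65, 0], "twist": [0, 0, 0], "gripper": -1},
    {"xyz": [0.12, 0.88, 0], "twist": [0, 0, 0], "gripper": -1},
    {"xyz": [0.165, 1, 0], "twist": [0, 0, 0], "gripper": -1},
    {"xyz": [0.165, 1, 0], "twist": [0, 0, 0], "gripper": -1}
  ]
}}

```text
clock: 22.55
tool_pos: [0.5135, -0.0837, 0.1503]
eef_rot: [-2.122, -2.314, -0.001]
wrist_force: [-0.5, 0.9, -0.6]
opening: 0.457
gripper_force: 30.0
```

>>> {"op": "move_arm", "data": {
  "rows": [
    {"xyz": [0, 0.22, 0], "twist": [0, 0, 0], "gripper": -1},
    {"xyz": [0, 0.44, 0], "twist": [0, 0, 0], "gripper": -1},
    {"xyz": [0, 0.55, 0], "twist": [0, 0, 0], "gripper": -1},
    {"xyz": [0, 0.55, 0], "twist": [0, 0, 0], "gripper": -1},
    {"xyz": [0, 0.55, -0.15], "twist": [0, 0, 0], "gripper": -1},
    {"xyz": [0, 0.55, -0.3], "twist": [0, 0, 0], "gripper": -1},
    {"xyz": [0, 0.55, -0.42], "twist": [0, 0, 0], "gripper": -1},
    {"xyz": [0, 0.55, -0.475], "twist": [0, 0, 0], "gripper": -1},
    {"xyz": [0, 0.55, -0.475], "twist": [0, 0, 0], "gripper": -1}
  ]
}}

```text
clock: 23.45
tool_pos: [0.5121, 0.0189, 0.0558]
eef_rot: [-2.136, -2.303, 0.004]
wrist_force: [-0.2, -0.4, -0.7]
opening: 0.454
gripper_force: 30.0
```

>>> {"op": "move_arm", "data": {
  "rows": [
    {"xyz": [0, 0, -0.012], "twist": [0, 0, 0], "gripper": -1},
    {"xyz": [0, 0, -0.012], "twist": [0, 0, 0], "gripper": 0.4},
    {"xyz": [0, 0, -0.012], "twist": [0, 0, 0], "gripper": 0.4},
    {"xyz": [0, 0, -0.012], "twist": [0, 0, 0], "gripper": 0.4},
    {"xyz": [0, 0, 0.2], "twist": [0, 0, 0], "gripper": 0.4},
    {"xyz": [0, 0, 0.45], "twist": [0, 0, 0], "gripper": 0.4},
    {"xyz": [0, 0, 0.7], "twist": [0, 0, 0], "gripper": 0.4},
    {"xyz": [0.1, -0.22, 0.75], "twist": [0, 0, 0], "gripper": 0.4},
    {"xyz": [0.2, -0.44, 0.75], "twist": [0, 0, 0], "gripper": 0.4},
    {"xyz": [0.3, -0.66, 0.75], "twist": [0, 0, 0], "gripper": 0.4}
  ]
}}

```text
clock: 24.45
tool_pos: [0.5739, -0.1116, 0.2075]
eef_rot: [2.129, 2.308, 0.004]
wrist_force: [0.7, 0.6, -0.9]
opening: 0.698
gripper_force: 0.0
```

Run:
```python
from h import *
im=cams.capture('top');cv2.imwrite('pics/t2.png',cv2.resize(im[200:310,190:410],None,fx=3.6,fy=3.6,interpolation=2))
for t in ['yellow_mid','orange_mid','black_mid','probe_grip','stand_top']: print(t,[(round(d['p'],2),np.round(d['centre'],3).tolist()) for d in models.find_in(t,'top')][:3])
print(sensors.observe()['tool_pos'])
```

```text
yellow_mid [(0.71, [0.674, 0.1, 0.105])]
orange_mid [(0.74, [0.506, 0.127, 0.05]), (0.25, [0.359, -0.256, 0.01])]
black_mid [(0.75, [0.508, 0.07, 0.052]), (0.71, [0.673, 0.103, 0.104])]
probe_grip [(0.76, [0.625, -0.251, 0.123])]
stand_top [(0.88, [0.825, -0.117, 0.074]), (0.74, [0.753, -0.216, 0.079]), (0.73, [0.609, -0.252, 0.076])]
[ 0.57241644 -0.10963005  0.2059038 ]
```

View pics/t2.png

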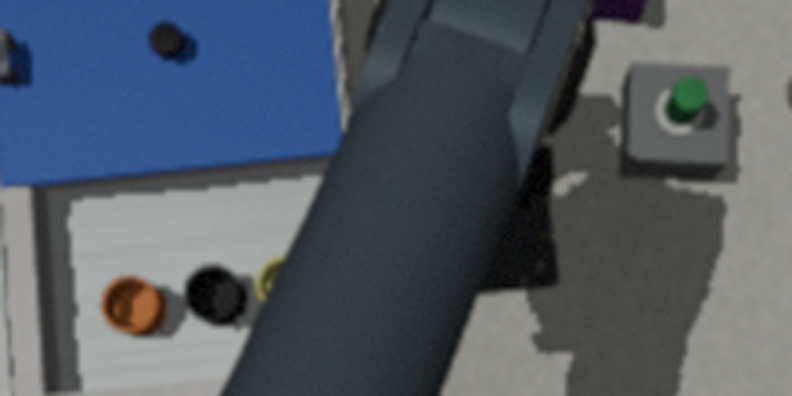

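Top view: orange (133,305), black (217,295) and yellow (275,278) all stand in the well. The probe is still upright in the grey stand (688,98). Going for it.

>>> {"op": "move_arm", "data": {
  "rows": [
    {"xyz": [0.09, -0.23, 0], "twist": [0, 0, 0], "gripper": 0.4},
    {"xyz": [0.18, -0.46, 0], "twist": [0, 0, 0], "gripper": 0.4},
    {"xyz": [0.27, -0.73, 0], "twist": [0, 0, 0], "gripper": 0.4},
    {"xyz": [0.27, -0.73, 0], "twist": [0, 0, 0], "gripper": 0.4},
    {"xyz": [0.27, -0.73, 0], "twist": [0, 0, 0], "gripper": 0.4}
  ]
}}

```text
clock: 25.25
tool_pos: [0.6265, -0.2573, 0.2059]
eef_rot: [-2.134, -2.305, 0.001]
wrist_force: [-0.0, 0.4, -0.6]
opening: 0.698
gripper_force: 0.0
```

Run:
```python
from look import *
im,K,T,o=wrist('w4');print(o['tool_pos'])
g=im.astype(int);m=((g[...,1]-g[...,2]>30)&(g[...,1]-g[...,0]>20)).astype(np.uint8)
n,l,s,c=cv2.connectedComponentsWithStats(m);print(s[1:][s[1:,4]>60],c[1:][s[1:,4]>60])
cams.capture('top')
for t in ['yellow_mid','orange_mid','black_mid']: print(t,[(round(d['p'],2),np.round(d['centre'],3).tolist()) for d in models.find_in(t,'top')][:3])
t=cams.capture('top');cv2.imwrite('pics/t3.png',t)
```

```text
[ 0.62652612 -0.25729694  0.20587759]
[[308 244  36  34 899]] [[327.05116796 260.06006674]]
yellow_mid [(0.79, [0.514, 0.019, 0.046])]
orange_mid [(0.64, [0.508, 0.127, 0.051]), (0.26, [0.563, -0.49, 0.062])]
black_mid [(0.59, [0.511, 0.068, 0.052]), (0.21, [0.513, 0.018, 0.048])]
```

View pics/w4.png

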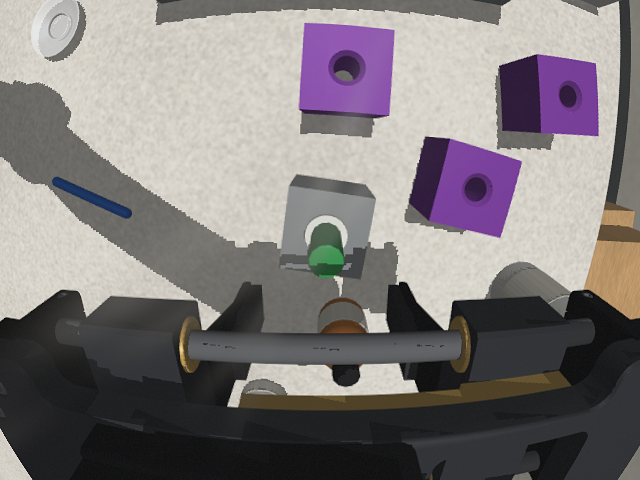

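Run:
```python
from look import *
o=sensors.observe();i=cams.camera_info('wrist');K=np.array(i['intrinsics']);H=np.array(i['hand_eye'])
T=np.eye(4);T[:3,:3]=R.from_rotvec(o['eef_rot']).as_matrix();T[:3,3]=o['tool_pos'];T=T@H
print('probe',w2plane((326,261),.144,K,T).round(4),'collar',w2plane((325,236),.084,K,T).round(4))
im=cv2.imread('pics/t3.png');cv2.imwrite('pics/t3c.png',cv2.resize(im[255:305,205:285],None,fx=10,fy=10,interpolation=2)[:,:800])
for P in [(.514,.019,.085),(.510,.070,.085),(.506,.127,.085)]: print(((proj('top',P)-[205,255])*10+4.5).round())
```

```text
probe [ 0.6277 -0.2565  0.144 ] collar [ 0.6273 -0.2573  0.084 ]
[643. 226.]
[436. 248.]
[204. 270.]
```

View pics/t3c.png

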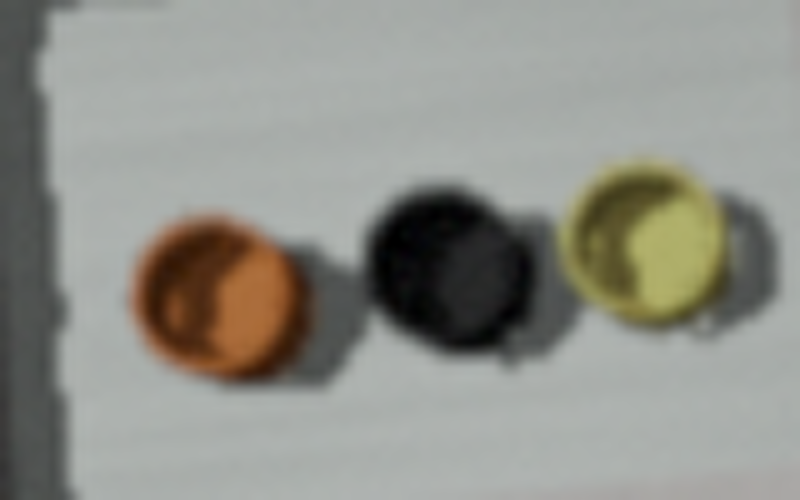

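Rims in the crop are orange (215,295), black (442,265) and yellow (643,240). That puts the pots at about (.500,.125), (.506,.070) and (.511,.019). Grasping the probe.

>>> {"op": "move_arm", "data": {
  "rows": [
    {"xyz": [0.003, 0.002, -0.2], "twist": [0, 0, 0], "gripper": 0.4},
    {"xyz": [0.003, 0.002, -0.4], "twist": [0, 0, 0], "gripper": 0.4},
    {"xyz": [0.003, 0.002, -0.53], "twist": [0, 0, 0], "gripper": 0.4},
    {"xyz": [0.003, 0.002, -0.53], "twist": [0, 0, 0], "gripper": 0.4},
    {"xyz": [0.003, 0.002, -0.53], "twist": [0, 0, 0], "gripper": -1},
    {"xyz": [0.003, 0.002, -0.53], "twist": [0, 0, 0], "gripper": -1},
    {"xyz": [0.003, 0.002, -0.53], "twist": [0, 0, 0], "gripper": -1},
    {"xyz": [0.003, 0.002, -0.53], "twist": [0, 0, 0], "gripper": -1},
    {"xyz": [0.003, 0.002, -0.53], "twist": [0, 0, 0], "gripper": -1},
    {"xyz": [0.003, 0.002, -0.53], "twist": [0, 0, 0], "gripper": -1}
  ]
}}

```text
clock: 26.55
tool_pos: [0.6276, -0.2566, 0.1009]
eef_rot: [2.132, 2.306, 0.001]
wrist_force: [-0.7, 0.2, 2.3]
opening: 0.267
gripper_force: 30.0
```

>>> {"op": "move_arm", "data": {
  "rows": [
    {"xyz": [0, 0, 0], "twist": [0, 0, 0], "gripper": -1},
    {"xyz": [0, 0, 0.1], "twist": [0, 0, 0], "gripper": -1},
    {"xyz": [0, 0, 0.25], "twist": [0, 0, 0], "gripper": -1},
    {"xyz": [0, 0, 0.45], "twist": [0, 0, 0], "gripper": -1},
    {"xyz": [0, 0, 0.68], "twist": [0, 0, 0], "gripper": -1},
    {"xyz": [0, 0, 0.75], "twist": [0, 0, 0], "gripper": -1},
    {"xyz": [0, 0, 0.75], "twist": [0, 0, 0], "gripper": -1}
  ]
}}

```text
clock: 27.25
tool_pos: [0.6284, -0.2574, 0.2529]
eef_rot: [2.13, 2.303, 0.003]
wrist_force: [-0.3, 0.5, -1.5]
opening: 0.268
gripper_force: 30.0
```

>>> {"op": "move_arm", "data": {
  "rows": [
    {"xyz": [-0.1, 0.22, 0], "twist": [0, 0, 0], "gripper": -1},
    {"xyz": [-0.2, 0.44, 0], "twist": [0, 0, 0], "gripper": -1},
    {"xyz": [-0.3, 0.66, 0], "twist": [0, 0, 0], "gripper": -1},
    {"xyz": [-0.4, 0.86, 0], "twist": [0, 0, 0], "gripper": -1},
    {"xyz": [-0.5, 1, 0], "twist": [0, 0, 0], "gripper": -1},
    {"xyz": [-0.585, 1, 0], "twist": [0, 0, 0], "gripper": -1},
    {"xyz": [-0.585, 1, 0], "twist": [0, 0, 0], "gripper": -1}
  ]
}}

```text
clock: 27.95
tool_pos: [0.5072, -0.0551, 0.2482]
eef_rot: [-2.127, -2.306, 0.004]
wrist_force: [0.1, -0.1, 0.2]
opening: 0.268
gripper_force: 30.0
```

>>> {"op": "move_arm", "data": {
  "rows": [
    {"xyz": [0, 0.2, 0], "twist": [0, 0, 0], "gripper": -1},
    {"xyz": [0, 0.38, 0], "twist": [0, 0, 0], "gripper": -1},
    {"xyz": [0, 0.38, 0], "twist": [0, 0, 0], "gripper": -1},
    {"xyz": [0, 0.38, -0.1], "twist": [0, 0, 0], "gripper": -1},
    {"xyz": [0, 0.38, -0.2], "twist": [0, 0, 0], "gripper": -1},
    {"xyz": [0, 0.38, -0.2], "twist": [0, 0, 0], "gripper": -1}
  ]
}}

```text
clock: 28.55
tool_pos: [0.5083, 0.0185, 0.2071]
eef_rot: [-2.132, -2.303, 0.01]
wrist_force: [-0.4, 0.5, -0.2]
opening: 0.27
gripper_force: 30.0
```

Run:
```python
from h import *
o=sensors.observe();t=o['tool_pos'];print(t)
im=cams.capture('side')
for P in [(t[0],t[1],t[2]-.092),(.511,.019,.085)]:
    print(((proj('side',P)-[230,170])*7+3).round())
cv2.imwrite('pics/s2.png',cv2.resize(im[170:255,230:340],None,fx=7,fy=7,interpolation=2))
```

```text
[0.50833898 0.01849262 0.20706771]
[247. 302.]
[263. 374.]
```

View pics/s2.png

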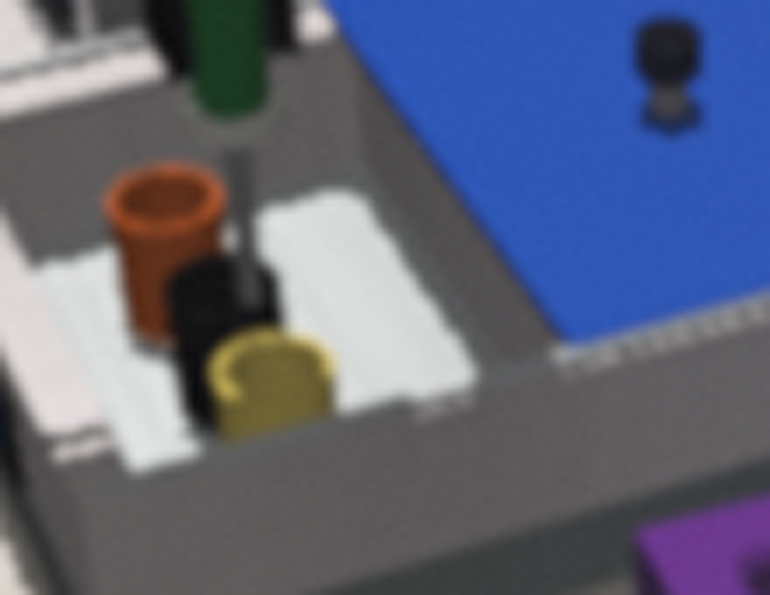

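The side view puts the tip at (248,302), where I predicted it, so the probe hangs straight. The yellow rim centre is at (270,372), so I'll aim about 3 mm further +x and dip.

>>> {"op": "move_arm", "data": {
  "rows": [
    {"xyz": [0.016, 0, -0.05], "twist": [0, 0, 0], "gripper": -1},
    {"xyz": [0.016, 0, -0.15], "twist": [0, 0, 0], "gripper": -1},
    {"xyz": [0.016, 0, -0.25], "twist": [0, 0, 0], "gripper": -1},
    {"xyz": [0.016, 0, -0.33], "twist": [0, 0, 0], "gripper": -1},
    {"xyz": [0.016, 0, -0.33], "twist": [0, 0, 0], "gripper": -1},
    {"xyz": [0.016, 0, -0.33], "twist": [0, 0, 0], "gripper": -1},
    {"xyz": [0.016, 0, -0.33], "twist": [0, 0, 0], "gripper": -1},
    {"xyz": [0.016, 0, -0.33], "twist": [0, 0, 0], "gripper": -1},
    {"xyz": [0.016, 0, -0.33], "twist": [0, 0, 0], "gripper": -1}
  ]
}}

```text
clock: 29.5
tool_pos: [0.5141, 0.0195, 0.1451]
eef_rot: [2.132, 2.306, 0.002]
wrist_force: [0.5, 0.1, 0.5]
opening: 0.261
gripper_force: 30.0
```

>>> {"op": "move_arm", "data": {
  "rows": [
    {"xyz": [0, 0, -0.02], "twist": [0, 0, 0], "gripper": -1},
    {"xyz": [0, 0, -0.02], "twist": [0, 0, 0], "gripper": -1},
    {"xyz": [0, 0, -0.02], "twist": [0, 0, 0], "gripper": -1},
    {"xyz": [0, 0, -0.02], "twist": [0, 0, 0], "gripper": -1},
    {"xyz": [0, 0, -0.02], "twist": [0, 0, 0], "gripper": -1},
    {"xyz": [0, 0, 0.1], "twist": [0, 0, 0], "gripper": -1},
    {"xyz": [0, 0, 0.25], "twist": [0, 0, 0], "gripper": -1},
    {"xyz": [0, 0, 0.4], "twist": [0, 0, 0], "gripper": -1},
    {"xyz": [0, 0, 0.45], "twist": [0, 0, 0], "gripper": -1},
    {"xyz": [0, 0, 0.45], "twist": [0, 0, 0], "gripper": -1}
  ]
}}

```text
clock: 30.5
tool_pos: [0.5144, 0.0195, 0.2355]
eef_rot: [2.132, 2.306, 0.004]
wrist_force: [-0.5, -0.1, -0.9]
opening: 0.269
gripper_force: 30.0
```

>>> {"op": "move_arm", "data": {
  "rows": [
    {"xyz": [-0.02, 0.2, 0], "twist": [0, 0, 0], "gripper": -1},
    {"xyz": [-0.04, 0.4, 0], "twist": [0, 0, 0], "gripper": -1},
    {"xyz": [-0.048, 0.53, 0], "twist": [0, 0, 0], "gripper": -1},
    {"xyz": [-0.048, 0.53, 0], "twist": [0, 0, 0], "gripper": -1},
    {"xyz": [-0.048, 0.53, 0], "twist": [0, 0, 0], "gripper": -1},
    {"xyz": [-0.048, 0.53, 0], "twist": [0, 0, 0], "gripper": -1}
  ]
}}

```text
clock: 31.1
tool_pos: [0.5036, 0.1239, 0.2334]
eef_rot: [-2.135, -2.304, 0.003]
wrist_force: [-0.4, -0.8, -0.0]
opening: 0.265
gripper_force: 30.0
```

Run:
```python
from h import *
o=sensors.observe();t=o['tool_pos'];print(t)
im=cams.capture('side')
for P in [(t[0],t[1],t[2]-.092),(.501,.125,.085),(.506,.07,.085)]:
    print(((proj('side',P)-[230,170])*7+3).round())
cv2.imwrite('pics/s3.png',cv2.resize(im[170:255,230:340],None,fx=7,fy=7,interpolation=2))
```

```text
[0.50362366 0.12390621 0.23342787]
[147.  66.]
[157. 204.]
[210. 290.]
```

View pics/s3.png

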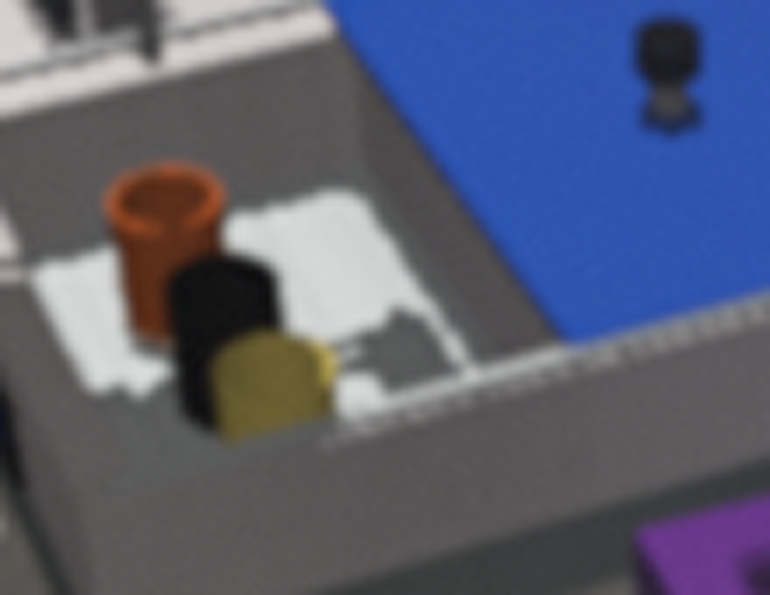

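Orange rim is at (166,202) and black at (223,285), so orange is at about (.5035,.125) and black at (.509,.071). Dipping in orange.

>>> {"op": "move_arm", "data": {
  "rows": [
    {"xyz": [0, 0.005, -0.2], "twist": [0, 0, 0], "gripper": -1},
    {"xyz": [0, 0.005, -0.35], "twist": [0, 0, 0], "gripper": -1},
    {"xyz": [0, 0.005, -0.465], "twist": [0, 0, 0], "gripper": -1},
    {"xyz": [0, 0.005, -0.465], "twist": [0, 0, 0], "gripper": -1},
    {"xyz": [0, 0.005, -0.465], "twist": [0, 0, 0], "gripper": -1},
    {"xyz": [0, 0.005, -0.465], "twist": [0, 0, 0], "gripper": -1},
    {"xyz": [0, 0.005, -0.465], "twist": [0, 0, 0], "gripper": -1},
    {"xyz": [0, 0.005, -0.465], "twist": [0, 0, 0], "gripper": -1},
    {"xyz": [0, 0.005, -0.465], "twist": [0, 0, 0], "gripper": -1}
  ]
}}

```text
clock: 32.05
tool_pos: [0.5043, 0.1266, 0.142]
eef_rot: [2.132, 2.307, 0.002]
wrist_force: [1.2, -0.3, -1.0]
opening: 0.265
gripper_force: 30.0
```

>>> {"op": "move_arm", "data": {
  "rows": [
    {"xyz": [0, 0, 0.1], "twist": [0, 0, 0], "gripper": -1},
    {"xyz": [0, 0, 0.25], "twist": [0, 0, 0], "gripper": -1},
    {"xyz": [0, 0, 0.4], "twist": [0, 0, 0], "gripper": -1},
    {"xyz": [0, 0, 0.4], "twist": [0, 0, 0], "gripper": -1},
    {"xyz": [0.02, -0.14, 0.4], "twist": [0, 0, 0], "gripper": -1},
    {"xyz": [0.025, -0.27, 0.4], "twist": [0, 0, 0], "gripper": -1},
    {"xyz": [0.025, -0.27, 0.4], "twist": [0, 0, 0], "gripper": -1},
    {"xyz": [0.025, -0.27, 0.4], "twist": [0, 0, 0], "gripper": -1},
    {"xyz": [0.025, -0.27, 0.4], "twist": [0, 0, 0], "gripper": -1}
  ]
}}

```text
clock: 32.95
tool_pos: [0.5087, 0.0735, 0.2209]
eef_rot: [-2.131, -2.308, 0.0]
wrist_force: [0.1, -0.1, -0.3]
opening: 0.27
gripper_force: 30.0
```

Next I'll dip in black at about (.509,.071).

>>> {"op": "move_arm", "data": {
  "rows": [
    {"xyz": [0.002, -0.01, -0.15], "twist": [0, 0, 0], "gripper": -1},
    {"xyz": [0.002, -0.01, -0.3], "twist": [0, 0, 0], "gripper": -1},
    {"xyz": [0.002, -0.01, -0.4], "twist": [0, 0, 0], "gripper": -1},
    {"xyz": [0.002, -0.01, -0.4], "twist": [0, 0, 0], "gripper": -1},
    {"xyz": [0.002, -0.01, -0.4], "twist": [0, 0, 0], "gripper": -1},
    {"xyz": [0.002, -0.01, -0.4], "twist": [0, 0, 0], "gripper": -1},
    {"xyz": [0.002, -0.01, -0.4], "twist": [0, 0, 0], "gripper": -1},
    {"xyz": [0.002, -0.01, -0.4], "twist": [0, 0, 0], "gripper": -1},
    {"xyz": [0.002, -0.01, -0.4], "twist": [0, 0, 0], "gripper": -1}
  ]
}}

```text
clock: 33.85
tool_pos: [0.5097, 0.0706, 0.1419]
eef_rot: [2.132, 2.306, 0.002]
wrist_force: [0.3, 0.8, 0.1]
opening: 0.27
gripper_force: 30.0
```

>>> {"op": "move_arm", "data": {
  "rows": [
    {"xyz": [0, 0, 0.1], "twist": [0, 0, 0], "gripper": -1},
    {"xyz": [0, 0, 0.25], "twist": [0, 0, 0], "gripper": -1},
    {"xyz": [0, 0, 0.45], "twist": [0, 0, 0], "gripper": -1},
    {"xyz": [0, 0, 0.57], "twist": [0, 0, 0], "gripper": -1},
    {"xyz": [0.1, -0.2, 0.57], "twist": [0, 0, 0], "gripper": -1},
    {"xyz": [0.2, -0.4, 0.57], "twist": [0, 0, 0], "gripper": -1},
    {"xyz": [0.3, -0.6, 0.57], "twist": [0, 0, 0], "gripper": -1},
    {"xyz": [0.4, -0.8, 0.57], "twist": [0, 0, 0], "gripper": -1},
    {"xyz": [0.5, -1, 0.57], "twist": [0, 0, 0], "gripper": -1},
    {"xyz": [0.5, -1, 0.57], "twist": [0, 0, 0], "gripper": -1}
  ]
}}

```text
clock: 34.85
tool_pos: [0.6099, -0.1374, 0.2557]
eef_rot: [2.141, 2.293, -0.005]
wrist_force: [-0.5, -0.7, -0.5]
opening: 0.262
gripper_force: 30.0
```

>>> {"op": "move_arm", "data": {
  "rows": [
    {"xyz": [0.04, -0.2, 0], "twist": [0, 0, 0], "gripper": -1},
    {"xyz": [0.08, -0.4, 0], "twist": [0, 0, 0], "gripper": -1},
    {"xyz": [0.09, -0.63, 0], "twist": [0, 0, 0], "gripper": -1},
    {"xyz": [0.09, -0.63, 0], "twist": [0, 0, 0], "gripper": -1},
    {"xyz": [0.09, -0.63, 0], "twist": [0, 0, 0], "gripper": -1},
    {"xyz": [0.09, -0.63, 0], "twist": [0, 0, 0], "gripper": -1},
    {"xyz": [0.09, -0.63, 0], "twist": [0, 0, 0], "gripper": -1}
  ]
}}

```text
clock: 35.55
tool_pos: [0.628, -0.2531, 0.2553]
eef_rot: [-2.129, -2.309, -0.002]
wrist_force: [0.1, 0.9, 0.2]
opening: 0.269
gripper_force: 30.0
```

Run:
```python
from h import *
o=sensors.observe();print(o['tool_pos'],o['eef_rot'])
```

```text
[ 0.62799926 -0.25306087  0.25527113] [-2.12853352e+00 -2.30940987e+00 -1.86248555e-03]
```

>>> {"op": "move_arm", "data": {
  "rows": [
    {"xyz": [-0.002, -0.019, -0.1], "twist": [0, 0, 0], "gripper": -1},
    {"xyz": [-0.002, -0.019, -0.25], "twist": [0, 0, 0], "gripper": -1},
    {"xyz": [-0.002, -0.019, -0.35], "twist": [0, 0, 0], "gripper": -1},
    {"xyz": [-0.002, -0.019, -0.42], "twist": [0, 0, 0], "gripper": -1},
    {"xyz": [-0.002, -0.019, -0.48], "twist": [0, 0, 0], "gripper": -1},
    {"xyz": [-0.002, -0.019, -0.52], "twist": [0, 0, 0], "gripper": -1},
    {"xyz": [-0.002, -0.019, -0.52], "twist": [0, 0, 0], "gripper": -1}
  ]
}}

```text
clock: 36.25
tool_pos: [0.6268, -0.2588, 0.1506]
eef_rot: [-2.132, -2.306, 0.001]
wrist_force: [0.1, -0.0, -1.3]
opening: 0.268
gripper_force: 30.0
```

>>> {"op": "move_arm", "data": {
  "rows": [
    {"xyz": [0, 0, -0.08], "twist": [0, 0, 0], "gripper": -1},
    {"xyz": [0, 0, -0.16], "twist": [0, 0, 0], "gripper": -1},
    {"xyz": [0, 0, -0.22], "twist": [0, 0, 0], "gripper": -1},
    {"xyz": [0, 0, -0.245], "twist": [0, 0, 0], "gripper": -1},
    {"xyz": [0, 0, -0.245], "twist": [0, 0, 0], "gripper": -1},
    {"xyz": [0, 0, -0.245], "twist": [0, 0, 0], "gripper": -1}
  ]
}}

```text
clock: 36.85
tool_pos: [0.6271, -0.2596, 0.1022]
eef_rot: [2.133, 2.306, -0.0]
wrist_force: [0.9, -0.3, 0.7]
opening: 0.266
gripper_force: 30.0
```

>>> {"op": "move_arm", "data": {
  "rows": [
    {"xyz": [0, 0, -0.006], "twist": [0, 0, 0], "gripper": -1},
    {"xyz": [0, 0, -0.006], "twist": [0, 0, 0], "gripper": 0.2},
    {"xyz": [0, 0, -0.006], "twist": [0, 0, 0], "gripper": 0.2},
    {"xyz": [0, 0, -0.006], "twist": [0, 0, 0], "gripper": 0.2},
    {"xyz": [0, 0, -0.006], "twist": [0, 0, 0], "gripper": 0.2},
    {"xyz": [0, 0, 0.1], "twist": [0, 0, 0], "gripper": 0.2},
    {"xyz": [0, 0, 0.3], "twist": [0, 0, 0], "gripper": 0.2},
    {"xyz": [0, 0, 0.5], "twist": [0, 0, 0.05], "gripper": 0.2},
    {"xyz": [0.1, 0.2, 0.6], "twist": [0, 0, 0.13], "gripper": 0.2},
    {"xyz": [0.15, 0.4, 0.6], "twist": [0, 0, 0.22], "gripper": 0.2}
  ]
}}

```text
clock: 37.85
tool_pos: [0.6596, -0.181, 0.2272]
eef_rot: [1.697, 2.633, 0.004]
wrist_force: [0.7, 0.7, -0.6]
opening: 0.602
gripper_force: 0.0
```

>>> {"op": "move_arm", "data": {
  "rows": [
    {"xyz": [0.02, 0.2, 0], "twist": [0, 0, 0.09], "gripper": 0},
    {"xyz": [0.04, 0.4, 0], "twist": [0, 0, 0.18], "gripper": 0},
    {"xyz": [0.06, 0.6, 0], "twist": [0, 0, 0.27], "gripper": 0},
    {"xyz": [0.08, 0.8, 0], "twist": [0, 0, 0.36], "gripper": 0},
    {"xyz": [0.1, 1, 0], "twist": [0, 0, 0.45], "gripper": 0},
    {"xyz": [0.1, 1, 0], "twist": [0, 0, 0.54], "gripper": 0},
    {"xyz": [0.1, 1, 0], "twist": [0, 0, 0.63], "gripper": 0},
    {"xyz": [0.1, 1, 0], "twist": [0, 0, 0.72], "gripper": 0},
    {"xyz": [0.1, 1, 0], "twist": [0, 0, 0.78], "gripper": 0}
  ]
}}

```text
clock: 38.75
tool_pos: [0.6769, 0.0206, 0.2225]
eef_rot: [-0.13, 3.139, -0.0]
wrist_force: [0.8, 0.1, 0.4]
opening: 0.501
gripper_force: 0.0
```

Run:
```python
from h import *
o=sensors.observe();print(o['tool_pos'],o['eef_rot'])
im=cams.capture('side');a=cv2.resize(im[110:350,180:430],None,fx=2.4,fy=2.4,interpolation=2)
cv2.imwrite('pics/s4.png',a)
```

```text
[0.67694765 0.02056358 0.22245216] [-1.30168250e-01  3.13886383e+00 -3.12942359e-05]
```

View pics/s4.png

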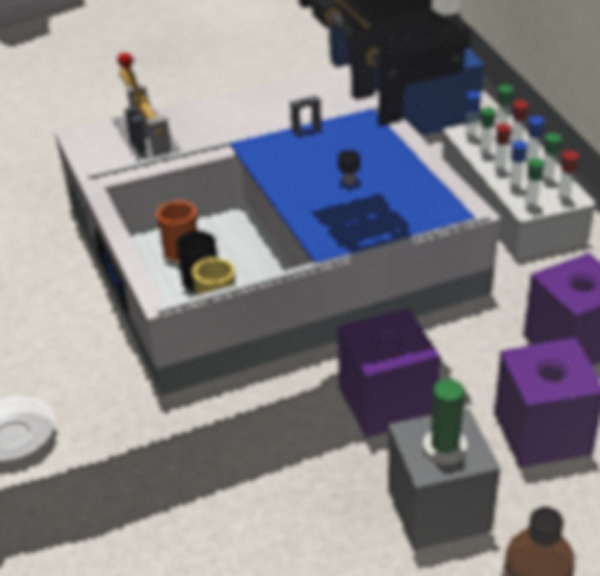

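The side view shows the probe seated in the grey stand, all pots upright in the well and the bolt drawn and upright. Next: shut the hatch.

>>> {"op": "move_arm", "data": {
  "rows": [
    {"xyz": [-0.007, 0.2, 0], "twist": [0, 0, 0], "gripper": 0},
    {"xyz": [-0.007, 0.37, 0], "twist": [0, 0, 0], "gripper": 0},
    {"xyz": [-0.007, 0.37, -0.1], "twist": [0, 0, 0], "gripper": 0},
    {"xyz": [-0.007, 0.37, -0.3], "twist": [0, 0, 0], "gripper": 0},
    {"xyz": [-0.007, 0.37, -0.48], "twist": [0, 0, 0], "gripper": 0},
    {"xyz": [-0.007, 0.37, -0.565], "twist": [0, 0, 0], "gripper": 0},
    {"xyz": [-0.007, 0.37, -0.565], "twist": [0, 0, 0], "gripper": -1},
    {"xyz": [-0.007, 0.37, -0.565], "twist": [0, 0, 0], "gripper": -1},
    {"xyz": [-0.007, 0.37, -0.565], "twist": [0, 0, 0], "gripper": -1},
    {"xyz": [-0.007, 0.37, -0.565], "twist": [0, 0, 0], "gripper": -1}
  ]
}}

```text
clock: 39.8
tool_pos: [0.6769, 0.0944, 0.1113]
eef_rot: [-0.122, 3.136, 0.0]
wrist_force: [0.1, 0.3, 1.2]
opening: 0.262
gripper_force: 30.0
```

>>> {"op": "move_arm", "data": {
  "rows": [
    {"xyz": [-0.08, -0.006, 0], "twist": [0, 0, 0], "gripper": -1},
    {"xyz": [-0.2, -0.016, 0], "twist": [0, 0, 0], "gripper": -1},
    {"xyz": [-0.33, -0.026, 0], "twist": [0, 0, 0], "gripper": -1},
    {"xyz": [-0.46, -0.036, 0], "twist": [0, 0, 0], "gripper": -1},
    {"xyz": [-0.58, -0.045, 0], "twist": [0, 0, 0], "gripper": -1},
    {"xyz": [-0.69, -0.054, 0], "twist": [0, 0, 0], "gripper": -1},
    {"xyz": [-0.75, -0.058, 0], "twist": [0, 0, 0], "gripper": -1},
    {"xyz": [-0.79, -0.061, 0], "twist": [0, 0, 0], "gripper": -1},
    {"xyz": [-0.79, -0.061, 0], "twist": [0, 0, 0], "gripper": -1},
    {"xyz": [-0.79, -0.061, 0], "twist": [0, 0, 0], "gripper": -1}
  ]
}}

```text
clock: 40.8
tool_pos: [0.5224, 0.0821, 0.1112]
eef_rot: [-0.121, 3.129, 0.0]
wrist_force: [6.2, -1.9, 2.2]
opening: 0.264
gripper_force: 30.0
```

>>> {"op": "move_arm", "data": {
  "rows": [
    {"xyz": [0, 0, 0], "twist": [0, 0, 0], "gripper": 0},
    {"xyz": [0, 0, 0], "twist": [0, 0, 0], "gripper": 0},
    {"xyz": [0, 0, 0], "twist": [0, 0, 0], "gripper": 0},
    {"xyz": [0, 0, 0.2], "twist": [0, 0, 0], "gripper": 0},
    {"xyz": [0, 0, 0.45], "twist": [0, 0, 0], "gripper": 0},
    {"xyz": [-0.02, 0.2, 0.65], "twist": [0, 0, 0], "gripper": 0},
    {"xyz": [-0.04, 0.42, 0.65], "twist": [0, 0, 0], "gripper": 0},
    {"xyz": [-0.06, 0.65, 0.65], "twist": [0, 0, 0], "gripper": 0},
    {"xyz": [-0.08, 0.88, 0.65], "twist": [0, 0, 0], "gripper": 0},
    {"xyz": [-0.08, 1, 0.65], "twist": [0, 0, 0], "gripper": 0}
  ]
}}

```text
clock: 41.8
tool_pos: [0.4991, 0.2876, 0.2389]
eef_rot: [0.133, -3.137, -0.003]
wrist_force: [-0.5, -0.2, 0.1]
opening: 0.498
gripper_force: 0.0
```

>>> {"op": "move_arm", "data": {
  "rows": [
    {"xyz": [0, 0, 0], "twist": [0, 0, 0], "gripper": 0},
    {"xyz": [0, 0, 0], "twist": [0, 0, 0], "gripper": 0},
    {"xyz": [0, 0, 0], "twist": [0, 0, 0], "gripper": 0}
  ]
}}

```text
clock: 42.1
tool_pos: [0.5017, 0.2807, 0.2391]
eef_rot: [0.119, -3.139, 0.002]
wrist_force: [0.3, -0.1, 0.1]
opening: 0.499
gripper_force: 0.0
```

Run:
```python
from h import *
o=sensors.observe();print(o['tool_pos'],o['eef_rot'])
for n in('top','side','wrist'):
    cams.capture(n)
    for t in('bolt_knob','hatch_knob'):print(n,t,[(round(d['p'],2),np.round(d['centre'],3).tolist()) for d in models.find_in(t,n)][:2])
```

```text
[0.50171061 0.28068399 0.23907686] [ 1.19452340e-01 -3.13854409e+00  1.75299043e-03]
top bolt_knob []
top hatch_knob [(0.91, [0.518, 0.091, 0.101])]
side bolt_knob [(0.44, [0.496, 0.277, 0.167])]
side hatch_knob [(0.76, [0.516, 0.074, 0.1])]
wrist bolt_knob [(0.85, [0.496, 0.289, 0.182])]
wrist hatch_knob [(0.8, [0.506, 0.105, 0.102])]
```

>>> {"op": "move_arm", "data": {
  "rows": [
    {"xyz": [-0.008, 0.02, -0.15], "twist": [0, 0, 0], "gripper": 0},
    {"xyz": [-0.008, 0.02, -0.3], "twist": [0, 0, 0], "gripper": 0},
    {"xyz": [-0.008, 0.02, -0.385], "twist": [0, 0, 0], "gripper": 0},
    {"xyz": [-0.008, 0.02, -0.385], "twist": [0, 0, 0], "gripper": 0},
    {"xyz": [-0.008, 0.02, -0.385], "twist": [0, 0, 0], "gripper": -1},
    {"xyz": [-0.008, 0.02, -0.385], "twist": [0, 0, 0], "gripper": -1},
    {"xyz": [-0.008, 0.02, -0.385], "twist": [0, 0, 0], "gripper": -1},
    {"xyz": [-0.008, 0.02, -0.385], "twist": [0, 0, 0], "gripper": -1},
    {"xyz": [-0.008, 0.02, -0.385], "twist": [0, 0, 0], "gripper": -1},
    {"xyz": [-0.008, 0.02, -0.385], "twist": [0, 0, 0], "gripper": -1}
  ]
}}

```text
clock: 43.55
tool_pos: [0.5004, 0.2862, 0.1632]
eef_rot: [-0.122, 3.138, 0.0]
wrist_force: [-0.6, -2.4, 4.6]
opening: 0.182
gripper_force: 30.0
```

>>> {"op": "move_arm", "data": {
  "rows": [
    {"xyz": [0.003, -0.04, 0], "twist": [0, 0, 0], "gripper": -1},
    {"xyz": [0.006, -0.08, 0], "twist": [0, 0, 0], "gripper": -1},
    {"xyz": [0.01, -0.12, 0], "twist": [0, 0, 0], "gripper": -1},
    {"xyz": [0.013, -0.16, 0], "twist": [0, 0, 0], "gripper": -1},
    {"xyz": [0.015, -0.19, 0], "twist": [0, 0, 0], "gripper": -1},
    {"xyz": [0.016, -0.21, 0], "twist": [0, 0, 0], "gripper": -1},
    {"xyz": [0.016, -0.21, 0], "twist": [0, 0, 0], "gripper": -1},
    {"xyz": [0.016, -0.21, 0], "twist": [0, 0, 0], "gripper": -1}
  ]
}}

```text
clock: 44.35
tool_pos: [0.5034, 0.2458, 0.1631]
eef_rot: [-0.124, 3.138, 0.004]
wrist_force: [-0.7, 3.8, 5.7]
opening: 0.181
gripper_force: 30.0
```

>>> {"op": "move_arm", "data": {
  "rows": [
    {"xyz": [-0.04, -0.003, -0.006], "twist": [0, 0, 0], "gripper": -1},
    {"xyz": [-0.08, -0.006, -0.018], "twist": [0, 0, 0], "gripper": -1},
    {"xyz": [-0.117, -0.009, -0.035], "twist": [0, 0, 0], "gripper": -1},
    {"xyz": [-0.151, -0.012, -0.059], "twist": [0, 0, 0], "gripper": -1},
    {"xyz": [-0.181, -0.014, -0.087], "twist": [0, 0, 0], "gripper": -1},
    {"xyz": [-0.207, -0.016, -0.119], "twist": [0, 0, 0], "gripper": -1},
    {"xyz": [-0.2275, -0.018, -0.154], "twist": [0, 0, 0], "gripper": -1},
    {"xyz": [-0.2425, -0.019, -0.192], "twist": [0, 0, 0], "gripper": -1},
    {"xyz": [-0.252, -0.02, -0.233], "twist": [0, 0, 0], "gripper": -1},
    {"xyz": [-0.255, -0.02, -0.277], "twist": [0, 0, 0], "gripper": -1}
  ]
}}

```text
clock: 45.35
tool_pos: [0.4528, 0.2416, 0.1071]
eef_rot: [-0.124, 3.137, 0.003]
wrist_force: [-0.7, 3.9, 14.5]
opening: 0.184
gripper_force: 30.0
```

>>> {"op": "move_arm", "data": {
  "rows": [
    {"xyz": [0, 0, -0.006], "twist": [0, 0, 0], "gripper": -1},
    {"xyz": [0, 0, -0.006], "twist": [0, 0, 0], "gripper": -1},
    {"xyz": [0, 0, -0.006], "twist": [0, 0, 0], "gripper": -1}
  ]
}}

```text
clock: 45.65
tool_pos: [0.4527, 0.2416, 0.1067]
eef_rot: [-0.124, 3.138, 0.003]
wrist_force: [-0.6, 3.5, 8.6]
opening: 0.184
gripper_force: 30.0
```

>>> {"op": "move_arm", "data": {
  "rows": [
    {"xyz": [0, 0, 0], "twist": [0, 0, 0], "gripper": 0},
    {"xyz": [0, 0, 0], "twist": [0, 0, 0], "gripper": 0},
    {"xyz": [0, 0, 0], "twist": [0, 0, 0], "gripper": 0},
    {"xyz": [0, 0, 0], "twist": [0, 0, 0], "gripper": 0},
    {"xyz": [0, 0, 0.15], "twist": [0, 0, 0], "gripper": 0},
    {"xyz": [0, 0, 0.4], "twist": [0, 0, 0], "gripper": 0},
    {"xyz": [0, 0.1, 0.6], "twist": [0, 0, 0], "gripper": 0},
    {"xyz": [0, 0.35, 0.7], "twist": [0, 0, 0], "gripper": 0},
    {"xyz": [0, 0.6, 0.7], "twist": [0, 0, 0], "gripper": 0},
    {"xyz": [0, 0.85, 0.7], "twist": [0, 0, 0], "gripper": 0}
  ]
}}

```text
clock: 46.65
tool_pos: [0.4525, 0.4078, 0.2467]
eef_rot: [-0.12, 3.138, 0.001]
wrist_force: [1.6, -0.6, -0.0]
opening: 0.497
gripper_force: 0.0
```

>>> {"op": "move_arm", "data": {
  "rows": [
    {"xyz": [0, 0.15, 0], "twist": [0, 0, 0], "gripper": 0},
    {"xyz": [0, 0.15, 0], "twist": [0, 0, 0], "gripper": 0},
    {"xyz": [0, 0.15, 0], "twist": [0, 0, 0], "gripper": 0}
  ]
}}

```text
clock: 46.95
tool_pos: [0.4519, 0.4362, 0.2445]
eef_rot: [0.124, -3.138, 0.004]
wrist_force: [0.5, 0.1, -0.5]
opening: 0.502
gripper_force: 0.0
```

Run:
```python
from h import *
t=cams.capture('top');s=cams.capture('side')
a=cv2.resize(t[250:320,140:260],None,fx=5,fy=5,interpolation=2)
b=cv2.resize(cv2.imread('pics/top0.png')[250:320,140:260],None,fx=3,fy=3,interpolation=2)
c=np.zeros((600,800,3),np.uint8);c[:350,:600]=a;c[360:570,:360]=b
d=s[110:360,180:430];c[350:600,370:620]=d
cv2.imwrite('pics/fin.png',c)
```

```text
(no output)
```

View pics/fin.png

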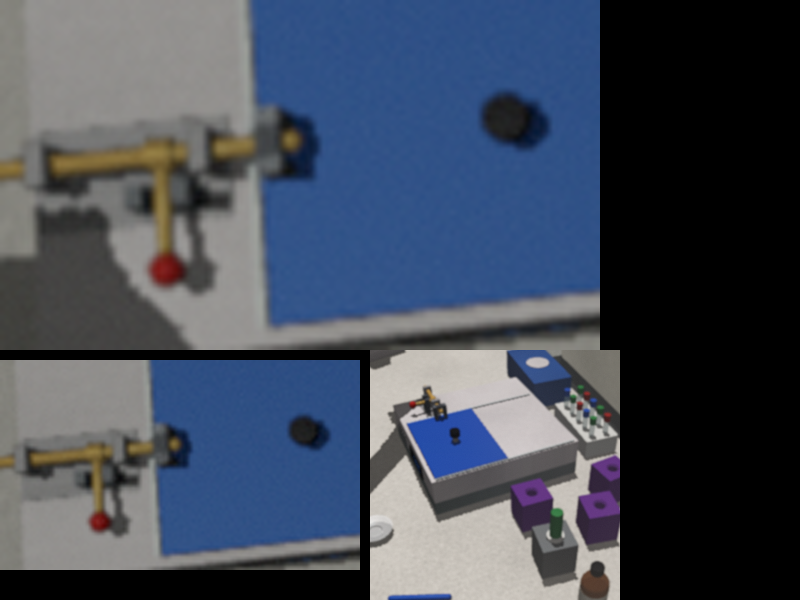

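The final view matches the start: hatch shut, rod end through the keeper (290,138), handle down in the notch with its ball at (167,268), and the probe in its stand. Handing in.

```bash
python3 -c "
from cell import bot
print(bot.close_job())"
```

```text
the job is handed in; nothing more can be done
None
```

The job is handed in at about 47 s on the robot's clock: yellow, orange and black pots stand upright in the well and were dipped in that order, the probe is back in its stand, and the hatch is shut with the bolt home and its handle in the notch; the judge's result was not shown.

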